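Break down a mixed stack in the cake cold room and put like on like

ROBOT

A 6-joint arm with a two-finger parallel gripper is mounted at the origin on the work surface. World frame = base frame: x ahead of the robot, y to its left, z up, the work surface at z = 0. Lengths are in mm, angles in degrees, forces in N, time in s.
With the tool pointing down it reaches from about 300 to 850 mm from the base axis. Payload 4.2 kg.
Tool frame: the origin (TCP) lies between the finger pads; the fingertips stand 19 mm ahead of it and the grasp point (between the pads) is the TCP (env.tips_ahead is the distance from the TCP to the fingertips, in mm); z points along the fingers, y is the direction in which the jaws open and shut (so a half turn about z gives the same grasp; the last joint's range is limited). The gripper opens to 91 mm and grips with 3 to 60 N. Pads are 32 mm wide; open, the fingers measure 118 mm over their backs; the gripper's body (76 mm by 178 mm) begins 60 mm behind the grasp point.
Start: joints at [63.598, 18.312, 89.639, -0, 72.044, -1.146], TCP at [245.336, 520.053, 197.176] pointing down, gripper open.
Joint ranges: [-177.97, 177.97], [-48.28, 115.42], [12.27, 149.76], [-77.06, 257.06], [2.81, 150.46], [-146.56, 146.56]. Speed limits (degrees/s): [147.25, 147.25, 180, 180, 180, 180].

INTERFACE

Orientations are given as [roll, pitch, yaw] about the fixed x, y, z axes, in that order (R = Rz(yaw) Ry(pitch) Rx(roll)).
In Python, from workcell import telemetry, viewer, job_done, env gives the robot as it stands. The module is installed in compiled form; this text tells all that it offers.
- The arm moves only by the shell command python3 -m jog 'ROWS' [FORCE]. ROWS is JSON, a list of rows, each a list of 3 entries, a list of its own where there are three numbers: the shift along the tool's x, y, z in cm, then the turn about the tool's z in degrees, then the opening, from 0 (shut) to 1 (fully open). A call has 1 to 10 rows; each row shifts and turns the pose as measured when the row begins, along the tool's axes as they then stand; what a row does not reach is not made up. A row lasts 1/8 s, in which the tool goes at most 62.5 mm and 10.7 degrees, less where a joint would pass 70% of its speed; a pose out of reach is approached as far as the arm can. A call is refused whole if a number of a shift passes 6.25 or a number of a turn 10.7, either way. A call with a gripper value outside its range is refused whole. The fingers move at their own pace and stop on an object; FORCE is the grip in N (left out, the last holds). Time passes only in rows, so rows that do not move let the fingers close. It gives the time, the measured TCP pose, the force and the opening at its end, in the units of the state.
- telemetry.state(): the state, without advancing time (a new reading comes with each control period).
- viewer.grab_frame(name): name is "scene" or "side" or "wrist"; returns a dict with "color" (480x640x3 uint8, red, green, blue), "K" (3x3 intrinsics, pixels), "k1" (the pictures are not rectified: a ray, as slopes to the right and down, at radius r is drawn at 1 + k1 r^2 times it, then the intrinsics apply), "rvec" (rotation vector, rad) and "tvec" (3), from world to camera coordinates, as OpenCV has them. Camera axes: x right, y down, z forward; pixel columns grow to the right and rows downward; lengths in mm; the calibration is good to about 2 mm. A picture is of the moment at which its call begins. There is no depth.
- job_done(): hands the job in, once; it reports no verdict.
The state is a dict: "time_s": time; "qpos": joint angles; "qvel": joint speeds; "effort": joint torques, N m; "ee_pos": TCP position; "ee_rot": TCP orientation; "force": force on the tool from outside, world axes, zero at the start; "torque": the same for the moment, N m; "gripper_width": finger opening in mm.
Only numpy, scipy, OpenCV 4.12 (cv2) and the standard library are available. Lean on these libraries where they do the work, as an engineer would, in place of code of your own. Each camera call takes 0.05 s, during which the arm holds its last target. There are 200 camera calls.

TASK

Break down the mixed stack on the table and put it away: take the boxes off from the top, one after another, and set each one down squarely and centred on top of the matching one on the low green wire shelf, lined up with it. Keep every box upright so that nothing inside is smeared, and do not shift the stock already on the shelf or disturb the bowl and the bottle.

Things in the scene. Friction and masses are not known exactly. Their poses are not given: they have to be found in the camera images.
- tub_mid (a point): One of the four boxes of the mixed stack, which stands on the steel table (surface at height 0): the top one, a small round tub with a flat white lid, 56 mm across and 44 mm high, icing inside, about 0.11 kg, straight-sided for gripping, rigid and closed. The point is its centre, half-way up. z up; its yaw does not matter.
- squarebox_mid (a point): One of the four boxes of the mixed stack, which stands on the steel table (surface at height 0): the third from the bottom, a small, square, clear food box with a flat blue lid, 64 x 64 mm and 40 mm high, small filled biscuits inside, about 0.12 kg, straight-sided for gripping, rigid and closed. The point is its centre, half-way up. x and y lie along its sides, z up.
- clamshell_mid (a point): One of the four boxes of the mixed stack, which stands on the steel table (surface at height 0): the second from the bottom, a clear clamshell with a flat, ribbed clear lid, 100 x 60 mm and 46 mm high, two cupcakes inside, about 0.10 kg, straight-sided for gripping, rigid and closed. The point is its centre, half-way up. x lies along the 100 mm length, y across the 60 mm width, z up.
- longbox_mid (a point): One of the four boxes of the mixed stack, which stands on the steel table (surface at height 0): the bottom one, a long, low, clear food box with a flat blue lid, 130 x 62 mm and 48 mm high, three cupcakes in a row inside, about 0.17 kg, straight-sided for gripping, rigid and closed. The point is its centre, half-way up. x lies along the 130 mm length, y across the 62 mm width, z up.
- home_tub_mid (a point): Stock already put away: loose, upright on the low green wire shelf (deck 30 mm above the table), one of four in a row left to right, about 150 mm apart, in any order: a small round tub with a flat white lid, 56 mm across and 44 mm high, icing inside. The point is its centre, half-way up; the top of its lid is 22 mm above that. z up; its yaw does not matter.
- home_squarebox_mid (a point): Stock already put away: loose, upright on the low green wire shelf (deck 30 mm above the table), one of four in a row left to right, about 150 mm apart, in any order: a small, square, clear food box with a flat blue lid, 64 x 64 mm and 40 mm high, small filled biscuits inside. The point is its centre, half-way up; the top of its lid is 20 mm above that. x and y lie along its sides, z up.
- home_clamshell_mid (a point): Stock already put away: loose, upright on the low green wire shelf (deck 30 mm above the table), one of four in a row left to right, about 150 mm apart, in any order: a clear clamshell with a flat, ribbed clear lid, 100 x 60 mm and 46 mm high, two cupcakes inside. The point is its centre, half-way up; the top of its lid is 23 mm above that. x lies along the 100 mm length, y across the 60 mm width, z up.
- home_longbox_mid (a point): Stock already put away: loose, upright on the low green wire shelf (deck 30 mm above the table), one of four in a row left to right, about 150 mm apart, in any order: a long, low, clear food box with a flat blue lid, 130 x 62 mm and 48 mm high, three cupcakes in a row inside. The point is its centre, half-way up; the top of its lid is 24 mm above that. x lies along the 130 mm length, y across the 62 mm width, z up.
- bowl: Bystander: open steel bowl, 110 mm across and 50 mm high, loose on the table beside the stack. Origin at the centre of its underside.
- bottle: Bystander: brown syrup bottle with a white cap, 48 mm across and 130 mm high, loose on the table beside the stack. Origin at the centre of its underside.
Things that resemble listed ones, but are neither listed nor needed, are in the scene too. What is shaped like the part that bears tub_mid but red or turquoise is not meant. What is shaped like the part that bears longbox_mid but yellow is not meant.

How it is judged (in metres and radians):
On the way, in this order (a step that is already met when the one before it is completed fails the run):
1. the round tub stands on the matching one (horizontal distance between tub_mid and home_tub_mid below 0.012 m and z of tub_mid in the frame of home_tub_mid between 0.038 and 0.05 m and angle between each of tub_mid, home_tub_mid's own z axis and vertical below 0.08 rad and linear speed of tub below 0.02 m/s and angular speed of tub below 0.2 rad/s), for 0.2 s.
2. the square box stands on the matching one (horizontal distance between squarebox_mid and home_squarebox_mid below 0.012 m and z of squarebox_mid in the frame of home_squarebox_mid between 0.034 and 0.046 m and angle between each of squarebox_mid, home_squarebox_mid's own z axis and vertical below 0.08 rad and linear speed of squarebox below 0.02 m/s and angular speed of squarebox below 0.2 rad/s and (angle between the x axis of squarebox_mid and the x axis of home_squarebox_mid, either way round below 0.21 rad or angle between the x axis of squarebox_mid and the y axis of home_squarebox_mid, either way round below 0.21 rad)), for 0.2 s.
3. the clamshell stands on the matching one (horizontal distance between clamshell_mid and home_clamshell_mid below 0.012 m and z of clamshell_mid in the frame of home_clamshell_mid between 0.04 and 0.052 m and angle between each of clamshell_mid, home_clamshell_mid's own z axis and vertical below 0.08 rad and linear speed of clamshell below 0.02 m/s and angular speed of clamshell below 0.2 rad/s and angle between the x axis of clamshell_mid and the x axis of home_clamshell_mid, either way round below 0.21 rad), for 0.2 s.
4. the long box stands on the matching one (horizontal distance between longbox_mid and home_longbox_mid below 0.012 m and z of longbox_mid in the frame of home_longbox_mid between 0.042 and 0.054 m and angle between each of longbox_mid, home_longbox_mid's own z axis and vertical below 0.08 rad and linear speed of longbox below 0.02 m/s and angular speed of longbox below 0.2 rad/s and angle between the x axis of longbox_mid and the x axis of home_longbox_mid, either way round below 0.21 rad), for 0.2 s.
At the end, for the whole second after the job is handed in: Each of the four boxes stands at rest on the lid of the matching one on the green shelf: centres within 12 mm of each other seen from above, resting on the lid (height right to 6 mm), level, and lined up within 12 degrees (the square box by any of its sides; the tub's yaw is free) (all of step 1 and all of step 2 and all of step 3 and all of step 4); the robot touches nothing.
It fails at once if a box of the stack was tipped more than 30 degrees (angle between any of tub_mid, squarebox_mid, clamshell_mid, longbox_mid's own z axis and vertical above 0.52 rad).
It fails at once if stock on the shelf was shifted by more than 20 mm (distance of any of home_tub_mid, home_squarebox_mid, home_clamshell_mid, home_longbox_mid from where it was at the start of the episode above 0.02 m).
It fails at once if the bowl or the bottle was moved by more than 20 mm (distance of any of bowl, bottle from where it was at the start of the episode above 0.02 m).
It also fails if it takes over 96 s, if anything falls off the work surface, if the arm or the gripper's body presses on something with over 40 N, if the wrist force passes 120 N, or if a joint passes its speed limit or range.

## Working session

There is one attempt and no reset: what is moved stays moved. The work goes in short steps, Python scripts to look and compute and a shell command to move; the robot and the scene stay as the last step left them, time stands still between calls to the robot, and variables do not carry over. Pictures are saved under pics/ and viewed, about 12 in all and at most 16, crops included, and the job is handed in when it is done.

```bash
mkdir -p pics
cat > h.py <<'E'
import cv2, numpy as np
from workcell import telemetry, viewer, env
def snap(name, fn=None):
    f=viewer.grab_frame(name)
    if fn: cv2.imwrite('pics/'+fn, cv2.cvtColor(f['color'],cv2.COLOR_RGB2BGR))
    np.savez('pics/last_%s.npz'%name, **{k:np.array(v) for k,v in f.items()})
    return f
def load(name): return dict(np.load('pics/last_%s.npz'%name))
def ray(f,u,v):
    K=np.array(f['K'],float);k1=float(f['k1'])
    d=np.array([(u-K[0,2])/K[0,0],(v-K[1,2])/K[1,1]]);s=d.copy()
    for _ in range(50): s=d/(1+k1*(s@s))
    R=cv2.Rodrigues(np.array(f['rvec'],float).reshape(3))[0];t=np.array(f['tvec'],float).reshape(3)
    return -R.T@t, R.T@np.array([s[0],s[1],1])
def at_z(f,u,v,z):
    c,d=ray(f,u,v);return c+d*(z-c[2])/d[2]
def proj(f,P):
    K=np.array(f['K'],float)
    p,_=cv2.projectPoints(np.array(P,float).reshape(-1,1,3),np.array(f['rvec'],float),np.array(f['tvec'],float),K,np.array([float(f['k1']),0,0,0]))
    return p.reshape(-1,2)
def rect(cx,cy,yaw,L,W,z):
    a=np.radians(yaw);c,s=np.cos(a),np.sin(a)
    return np.array([[cx+c*x-s*y,cy+s*x+c*y,z] for x,y in [(L/2,W/2),(-L/2,W/2),(-L/2,-W/2),(L/2,-W/2)]])
def circ(cx,cy,r,z,n=40):
    t=np.linspace(0,2*np.pi,n);return np.c_[cx+r*np.cos(t),cy+r*np.sin(t),0*t+z]
def draw(img,f,P,col):
    cv2.polylines(img,[np.round(proj(f,P)*8).astype(int)],True,col,1,cv2.LINE_AA,3)
E
python3 - <<'E'
from h import *
for n in ('scene','side','wrist'):
    f=snap(n,n+'0.png'); c,d=ray(f,320,240); print(n,c.round(),(d/np.linalg.norm(d)).round(2),f['k1'])
print(telemetry.state(), env.tips_ahead)
E
```

```text
scene [1155.  313.  758.] [-0.69 -0.3  -0.66] -0.1498369767349937
side [ 221. -930.  675.] [ 0.23  0.85 -0.48] -0.008672428769290754
wrist [182. 550. 384.] [ 0.25 -0.1  -0.96] -0.07431958589793655
{'time_s': 0.15, 'qpos': array([ 6.35960405e+01,  1.83439340e+01,  8.96879645e+01, -3.78314439e-04,
        7.20435537e+01, -1.14595929e+00]), 'qvel': array([-0.11861307, -0.0686365 , -0.19341678,  0.05500086,  0.08357764,
       -0.06071012]), 'effort': array([-1.27419744e-04, -4.12775123e+01, -2.32154757e+01,  7.26135657e-02,
        4.34548629e-02, -7.26571238e-05]), 'ee_pos': array([245.18259446, 519.6867648 , 196.52250551]), 'ee_rot': array([-1.79924556e+02, -1.14933872e-03,  1.54742116e+02]), 'force': array([-0.52181441,  0.93430322,  0.57277719]), 'torque': array([0.01491053, 0.02043427, 0.01147819]), 'gripper_width': 91.2878035332805} 19.0
```

View pics/scene0.png

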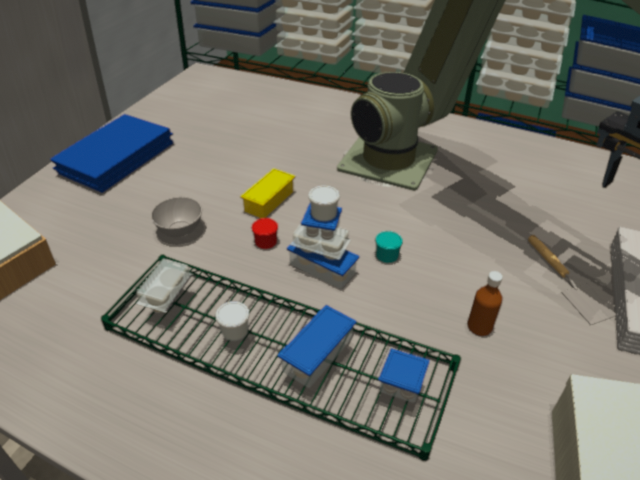

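View pics/side0.png

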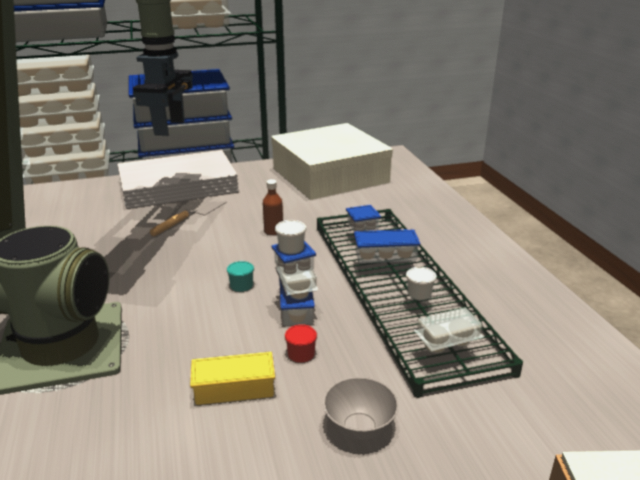

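The scene shows the shelf, left to right: clamshell (165,285), tub (233,315), long box (318,340) and square box (404,370). The stack stands at about (325,200–265), the bowl at (178,220) and the bottle at (485,305). The side view agrees. Next I'll measure the lids.

```bash
cat > m.py <<'E'
from h import *
def seg(f,kind,seed,rad=60):
    hsv=cv2.cvtColor(f['color'],cv2.COLOR_RGB2HSV)
    if kind=='blue': m=cv2.inRange(hsv,(100,120,70),(130,255,255))
    else: m=cv2.inRange(hsv,(0,0,150),(180,35,255))
    n,l,st,c=cv2.connectedComponentsWithStats(m)
    ys,xs=np.nonzero(l); 
    i=np.argmin((xs-seed[0])**2+(ys-seed[1])**2); k=l[ys[i],xs[i]]
    return (l==k).astype(np.uint8)
def lid(f,kind,seed,z):
    m=seg(f,kind,seed); cs,_=cv2.findContours(m,cv2.RETR_EXTERNAL,cv2.CHAIN_APPROX_NONE)
    c=max(cs,key=cv2.contourArea).reshape(-1,2)
    P=np.array([at_z(f,u,v,z)[:2] for u,v in c]).astype(np.float32)
    return cv2.minAreaRect(P), m.sum()
E
python3 - <<'E'
from m import *
S=load('scene');D=load('side')
for nm,k,z,s,d in [('hlong','blue',78,(318,340),(387,239)),('hsq','blue',70,(404,370),(363,213)),('htub','w',74,(233,310),(421,277)),
 ('ssq','blue',134,(322,215),(293,250)),('slong','blue',48,(323,257),(296,300)),('stub','w',178,(323,193),(290,229))]:
    for f,p in((S,s),(D,d)):
        (c,sz,a),n=lid(f,k,p,z); print(nm,np.round(c,1),np.round(sz,1),round(a,1),n)
print('hclam',at_z(S,167,280,76).round(),at_z(D,449,326,76).round())
print('bowl',at_z(S,178,214,50).round(),'bottle',at_z(S,494,277,130).round(),at_z(D,271,184,130).round())
E
```

```text
hlong [651.9  94.8] [ 64.2 129.5] 78.3 2591
hlong [643.8  93.2] [ 69.7 128.7] 78.6 967
hsq [648.3 236.6] [67.4 63.4] 1.3 1462
hsq [642.8 232.1] [66.4 66.1] 1.8 359
htub [655.3 -55.2] [72.6 69.7] 0.2 987
htub [657.5 -55.5] [57.1 57.1] 29.6 407
ssq [435.2   5.6] [63.9 61.6] 11.1 381
ssq [425.   -1.3] [62.2 65.5] 10.6 294
slong [445.2  14.5] [0. 0.] 0.0 1
slong [421.7 -32.5] [56.6 59.8] 79.2 272
stub [ 538.8 -106. ] [1309.9  814.4] 50.4 139407
stub [425.1   9. ] [66.7 59.7] 85.9 431
hclam [ 644. -197.   76.] [ 635. -218.   76.]
bowl [ 455. -311.   50.] bottle [458. 325. 130.] [448. 315. 130.]
```

```bash
cat > plan.py <<'E'
import sys
from h import *
# plan.py x y z yaw [step_mm]: rows (tool axes, cm, deg) from measured pose
def plan(T,yaw,step=50,dps=9):
    s=telemetry.state();p=np.array(s['ee_pos']);y=s['ee_rot'][2]
    d=np.array(T)-p; t=-((yaw-y+180)%360-180)
    n=int(max(1,np.ceil(np.linalg.norm(d)/step),np.ceil(abs(t)/dps)))
    print('pose',p.round(1),np.round(s['ee_rot'],2),'w',round(s['gripper_width'],1),'t',round(s['time_s'],2),'F',np.round(s['force'],1),'d',d.round(1),'turn',round(t,1),n)
    out=[]
    for i in range(n):
        a=np.radians(y-t*i/n);c,sn=np.cos(a),np.sin(a);e=d/n/10
        out.append('[[%.2f,%.2f,%.2f],%.1f,G]'%(c*e[0]+sn*e[1],sn*e[0]-c*e[1],-e[2],t/n))
    print(','.join(out))
if __name__=='__main__':
    v=[float(a) for a in sys.argv[1:]]; plan(v[:3],v[3],*v[4:5])
E
python3 plan.py 430 0 330 90 58; python3 -c "
from h import *
print(load('wrist')['K'])"
```

```text
pose [245.2 519.7 196.5] [-179.92   -0.    154.74] w 91.3 t 0.15 F [-0.5  0.9  0.6] d [ 184.8 -519.7  133.5] turn 64.7 10
[[-3.89,-3.91,-1.33],6.5,G],[[-4.31,-3.45,-1.33],6.5,G],[[-4.67,-2.94,-1.33],6.5,G],[[-4.97,-2.40,-1.33],6.5,G],[[-5.21,-1.82,-1.33],6.5,G],[[-5.38,-1.22,-1.33],6.5,G],[[-5.48,-0.61,-1.33],6.5,G],[[-5.52,0.01,-1.33],6.5,G],[[-5.48,0.64,-1.33],6.5,G],[[-5.37,1.25,-1.33],6.5,G]
[[423.1264737    0.         312.42032136]
 [  0.         423.1264737  233.70254708]
 [  0.           0.           1.        ]]
```

```bash
python3 -m jog '[[[-3.9,-3.9,-1.5],6.5,1],[[-4.3,-3.45,-1.5],6.5,1],[[-4.7,-2.9,-1.5],6.5,1],[[-5,-2.4,-1.3],6.5,1],[[-5.2,-1.8,-1.3],6.5,1],[[-5.4,-1.2,-1.3],6.5,1],[[-5.5,-0.6,-1.3],6.5,1],[[-5.5,0,-1.3],6.5,1],[[-5.5,0.6,-1.3],6.5,1],[[-5.4,1.25,-1.3],6.5,1]]'
python3 plan.py 430 0 330 90 55
```

```text
time_s: 1.4
ee_pos: [425.3, -16.5, 335.1]
ee_rot: [-180.0, 0.3, 88.1]
force: [1.4, -0.3, 0.2]
gripper_width: 91.5
pose [425.3 -16.5 335.1] [-179.97    0.3    88.06] w 91.5 t 1.4 F [ 1.4 -0.3  0.2] d [ 4.7 16.5 -5.1] turn -1.9 1
[[1.67,0.41,0.51],-1.9,G]
```

```bash
python3 -m jog '[[[0,0,0],0,1],[[0,0,0],0,1]]'
python3 - <<'E'
from m import *
f=snap('wrist','w1.png')
for nm,k,z,g in [('ssq','blue',134,(425,3)),('stub','w',178,(425,3))]:
    p=proj(f,[[*g,z]])[0]; (c,sz,a),n=lid(f,k,p,z); print(nm,p.round(),np.round(c,1),np.round(sz,1),round(a,1),n)
E
```

```text
time_s: 1.65
ee_pos: [425.9, -19.6, 335.0]
ee_rot: [-180.0, 0.3, 87.7]
force: [0.2, -0.0, -0.1]
gripper_width: 91.1
ssq [310. 178.] [426.2  17.6] [61.7 32.5] 9.9 634
stub [310. 184.] [410.8  11.2] [ 3.2 11.4] 87.6 41
```

View pics/w1.png

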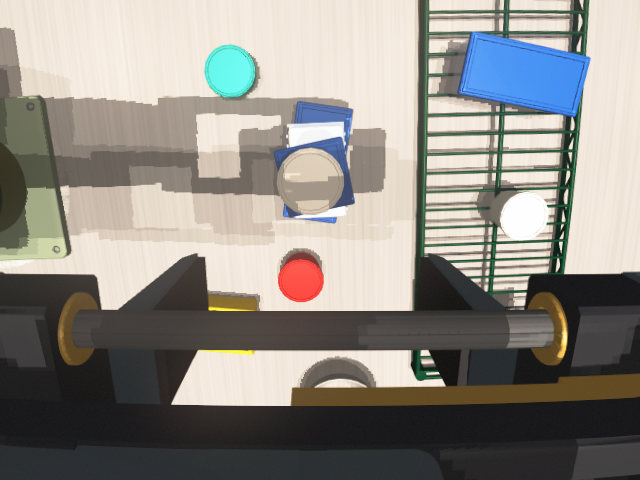

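The wrist view is nearly top-down (right is +x, up is +y). The stack's tub lid is at (310,182), and the square lid's corners are near (275,152), (344,138), (355,205) and (286,217). The home tub is at (523,214) and the home long box at (524,74). I'll refine these and check with an overlay.

Run:
```python
from m import *
f=load('wrist')
for p,z in [((310,182),178),((522,213),74)]: print('tub',at_z(f,*p,z).round(1))
for z,ps in [(134,[(275,152),(344,138),(355,205),(286,217)]),(48,[(298,101),(353,108),(337,222),(284,216)]),(78,[(472,32),(589,57),(579,115),(459,91)])]:
    P=np.array([at_z(f,*p,z)[:2] for p in ps]).astype(np.float32); print(z,[np.round(x,1) for x in cv2.minAreaRect(P)],P.mean(0).round(1))
g=f['color']; print(g[182,310],g[150,330],g[125,320])
big=f
import cv2
def crop(x0,y0,w,h,s,shapes,fn):
    im=cv2.resize(g[y0:y0+h,x0:x0+w],None,fx=s,fy=s,interpolation=cv2.INTER_CUBIC)[:,:,::-1].copy()
    for P,col in shapes:
        q=(proj(f,P)-[x0,y0]+.5)*s-.5; cv2.polylines(im,[np.round(q*8).astype(int)],True,col,1,cv2.LINE_AA,3)
    cv2.imwrite('pics/'+fn,im)
crop(240,80,150,160,3.7,[(circ(425,4,28,178),(0,0,255)),(rect(425,2,11,64,64,134),(0,255,0)),(rect(425,2,82,130,62,48),(0,255,255)),(rect(425,2,95,100,60,94),(255,0,255))],'w1c.png')
```

```text
tub [425.2   5.  178. ]
tub [655.8 -51.6  74. ]
134 [array([429.1,   2.3]), array([65.5, 62.2]), np.float64(7.8)] [429.4   2. ]
48 [array([432.9,   7.7]), array([128. ,  61.2]), np.float64(80.7)] [433.3   7.8]
78 [array([649.3,  94. ]), array([ 58.2, 132.3]), np.float64(78.6)] [648.   94.1]
[172 160 143] [ 76 104 162] [221 226 234]
```

View pics/w1c.png

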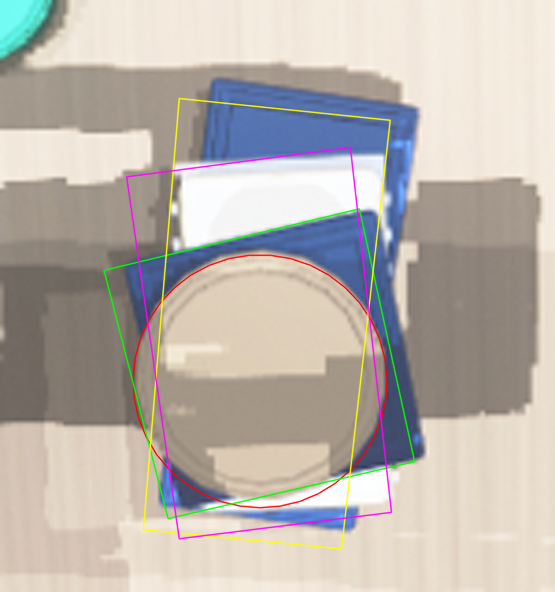

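The overlay shows the guesses 2–4 mm low in x. The observed tub rim is centred at about crop (271,369), which gives (427,6). The square lid is at about (429,3) with yaw 10. Now I'll grasp the tub.

```bash
python3 -m jog '[[[2.6,0.1,1],-2.3,1],[[0,0,4],0,1],[[0,0,4],0,1],[[0,0,3],0,1]]'; python3 plan.py 427 6 161 90 50
```

```text
time_s: 2.2
ee_pos: [427.7, 12.6, 213.0]
ee_rot: [179.7, 0.3, 90.8]
force: [0.4, 0.8, -0.1]
gripper_width: 91.2
pose [427.7  12.6 213. ] [179.74   0.28  90.79] w 91.2 t 2.2 F [ 0.4  0.8 -0.1] d [ -0.7  -6.6 -52. ] turn 0.8 2
[[-0.33,-0.04,2.60],0.4,G],[[-0.33,-0.04,2.60],0.4,G]
```

```bash
python3 -m jog '[[[-0.6,0,0],0.6,1],[[0,0,1.8],0,1],[[0,0,1.8],0,1],[[0,0,1],0,1],[[0,0,0],0,1],[[0,0,0],0,1]]'; python3 plan.py 427 6 161 90 50
```

```text
time_s: 2.95
ee_pos: [429.2, 9.7, 169.7]
ee_rot: [179.5, 0.3, 90.7]
force: [-0.8, 0.7, -0.7]
gripper_width: 91.3
pose [429.2   9.7 169.7] [179.47   0.27  90.66] w 91.3 t 2.95 F [-0.8  0.7 -0.7] d [-2.2 -3.7 -8.7] turn 0.7 1
[[-0.37,-0.22,0.87],0.7,G]
```

```bash
python3 -m jog '[[[-0.35,-0.2,0.8],0.7,1],[[0,0,0],0,1],[[0,0,0],0,0.4],[[0,0,0],0,0.4],[[0,0,0],0,0.4],[[0,0,0],0,0.4],[[0,0,0],0,0.4]]' 15; python3 plan.py 427 6 260 90 50
```

```text
time_s: 3.82
ee_pos: [428.0, 5.8, 162.4]
ee_rot: [179.3, 0.3, 89.9]
force: [0.3, 0.1, 0.0]
gripper_width: 44.0
pose [428.    5.8 162.4] [179.32   0.27  89.9 ] w 44.0 t 3.83 F [0.3 0.1 0. ] d [-1.   0.2 97.6] turn -0.1 2
[[0.01,-0.05,-4.88],-0.0,G],[[0.01,-0.05,-4.88],-0.0,G]
```

Run:
```python
from h import *
f=snap('side'); g=f['color'][190:350,220:380]; a=cv2.resize(g,None,fx=2.4,fy=2.4)
f=snap('wrist'); b=f['color'][60:460,110:510]
b=cv2.resize(b,(384,384))
cv2.imwrite('pics/g1.png',np.hstack([a,b])[:,:,::-1])
print(telemetry.state()['gripper_width'])
```

```text
37.57323531556
```

View pics/g1.png

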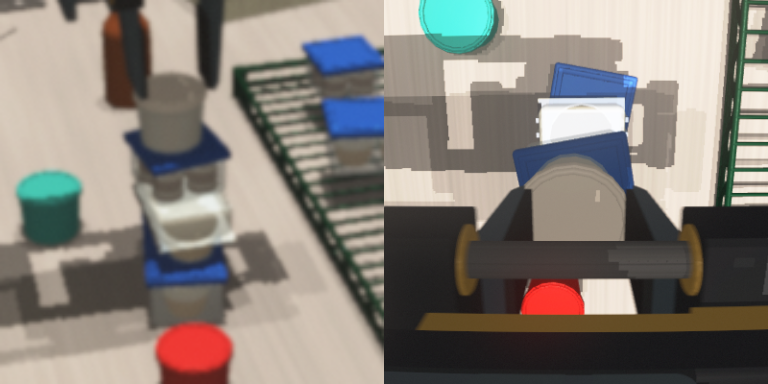

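Run:
```python
from h import *
s=telemetry.state(); print(s['ee_pos'],s['ee_rot'],s['gripper_width'],s['force'])
p=np.array(s['ee_pos'])
pts=[p,p+[-19,0,-19],p+[19,0,-19],[427,6,178],[427,6,134]]
print('side crop',((proj(load('side'),pts)-[220,190])*2.4).round())
print('wrist crop',((proj(load('wrist'),pts)-[110,60])*.96+[384,0]).round())
```

```text
[427.98172199   5.81344803 162.44147251] [179.31992414   0.26920259  89.89989791] 37.57323531556 [-0.04942471 -0.59947117 -0.83403805]
side crop [[176. 106.]
 [152. 132.]
 [201. 125.]
 [174.  88.]
 [175. 139.]]
wrist crop [[578. 210.]
 [542. 198.]
 [613. 198.]
 [576. 222.]
 [575. 192.]]
```

Run:
```python
from h import *
f=snap('scene'); u,v=proj(f,[[427,6,150]])[0].astype(int); g=f['color'][v-60:v+60,u-60:u+60]; a=cv2.resize(g,(400,400),interpolation=cv2.INTER_CUBIC)
f=snap('wrist'); b=cv2.resize(f['color'][200:360,230:390],(400,400),interpolation=cv2.INTER_CUBIC)
cv2.imwrite('pics/g2.png',np.hstack([a,b])[:,:,::-1])
print(telemetry.state()['gripper_width'])
```

```text
36.57430986435141
```

View pics/g2.png

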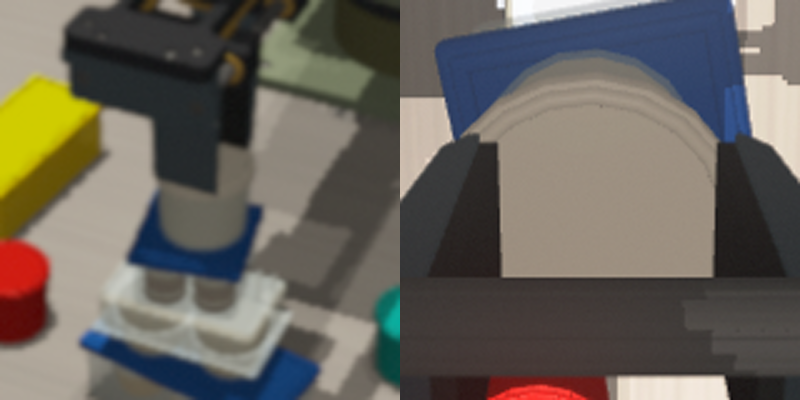

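Run:
```python
from h import *
f=load('scene'); c=proj(f,[[427,6,150]])[0].astype(int)
pts=[[x,y,z] for z in (143,160,178) for x in (446,460) for y in (-10,22)]+[[427,6,178],[427,6,134]]
for p,q in zip(pts,((proj(f,pts)-c+60)*3.333).round()): print(p,q)
```

```text
[446, -10, 143] [160. 225.]
[446, 22, 143] [215. 240.]
[460, -10, 143] [149. 240.]
[460, 22, 143] [204. 256.]
[446, -10, 160] [160. 200.]
[446, 22, 160] [215. 215.]
[460, -10, 160] [149. 215.]
[460, 22, 160] [205. 230.]
[446, -10, 178] [160. 173.]
[446, 22, 178] [216. 188.]
[460, -10, 178] [149. 187.]
[460, 22, 178] [205. 203.]
[427, 6, 178] [202. 161.]
[427, 6, 134] [201. 226.]
```

Run:
```python
from h import *
# triangulate left/right fingertip inner front corners in now wrist crop
f=load('wrist'); s=telemetry.state(); 
R=cv2.Rodrigues(f['rvec'])[0]; print('cam now',(-R.T@f['tvec']).round(1),s['ee_pos'].round(1))
print('now',proj(f,[[428+a*18.3,22,z] for z in (143,160,178,195) for a in(-1,1)]).round(), 'obs', [(230+100/2.5,200+145/2.5),(230+315/2.5,200+140/2.5)])
# w1 hypothesis using same cam-to-TCP (yaw ~ same)
C=-R.T@f['tvec']
d=C-s['ee_pos']; print('cam-tcp',d.round(1))
g=dict(f); c1=np.array([425.9,-19.6,335.0])+d; g['tvec']=-R@c1
print('w1',proj(g,[[426+a*45.6,-20+16,335-t] for t in (19,0,-16) for a in(-1,1)]).round())
```

```text
cam now [426.2  76.7 349.3] [428.    5.8 162.4]
now [[275. 235.]
 [347. 235.]
 [272. 245.]
 [351. 244.]
 [269. 257.]
 [355. 256.]
 [265. 270.]
 [360. 270.]] obs [(270.0, 258.0), (356.0, 256.0)]
cam-tcp [ -1.8  71.  186.8]
w1 [[221. 237.]
 [401. 236.]
 [213. 248.]
 [410. 247.]
 [205. 258.]
 [419. 257.]]
```

All the views agree that the visible fingertips sit about 16 mm above the reported TCP instead of 19 mm ahead of it. They are level with the lid (z≈178), so the gripper closed on air. The tool's real reach is therefore about 35 mm shorter than stated. I'll reopen and descend in small steps, watching the force.

```bash
python3 -m jog '[[[0,0,-1],0,1],[[0,0,0],0,1],[[0,0,0],0,1],[[0,0,0],0,1],[[0,0,0],0,1],[[0,0,0],0,1],[[0,0,0],0,1]]'; python3 -m jog '[[[0,0,1],0,1],[[0,0,1],0,1],[[0,0,0],0,1]]';  python3 -m jog '[[[0,0,0.8],0,1],[[0,0,0],0,1]]'; python3 -m jog '[[[0,0,0.8],0,1],[[0,0,0],0,1]]'; python3 plan.py 427 6 127 90 50
```

```text
time_s: 4.9
ee_pos: [427.8, 5.9, 173.2]
ee_rot: [179.3, 0.3, 89.9]
force: [0.1, -0.2, -0.6]
gripper_width: 91.5
time_s: 5.28
ee_pos: [427.6, 5.8, 151.3]
ee_rot: [179.4, 0.3, 89.9]
force: [-0.6, -0.4, -0.3]
gripper_width: 91.4
time_s: 5.52
ee_pos: [427.6, 5.7, 142.5]
ee_rot: [179.4, 0.3, 89.9]
force: [0.6, 0.4, -0.6]
gripper_width: 91.0
time_s: 5.78
ee_pos: [427.8, 5.7, 134.0]
ee_rot: [179.4, 0.3, 89.9]
force: [-0.0, 0.4, -0.1]
gripper_width: 91.3
pose [427.8   5.7 134. ] [179.4    0.27  89.9 ] w 91.3 t 5.78 F [-0.   0.4 -0.1] d [-0.8  0.3 -7. ] turn -0.1 1
[[0.03,-0.08,0.70],-0.1,G]
```

```bash
python3 -m jog '[[[0,0,0.6],0,1],[[0,0,0],0,1],[[0,0,0],0,0.45],[[0,0,0],0,0.45],[[0,0,0],0,0.45],[[0,0,0],0,0.45],[[0,0,0],0,0.45],[[0,0,0],0,0.45]]' 15; python3 -m jog '[[[0,0,-1],0,0.45],[[0,0,-2],0,0.45],[[0,0,-3],0,0.45],[[0,0,-4],0,0.45],[[0,0,-4],0,0.45],[[0,0,-3],0,0.45],[[0,0,0],0,0.45]]'; python3 plan.py 640 -130 260 90 50
```

```text
time_s: 6.78
ee_pos: [427.9, 5.6, 128.0]
ee_rot: [179.4, 0.3, 89.9]
force: [0.0, -0.3, 0.4]
gripper_width: 56.0
time_s: 7.65
ee_pos: [425.9, 6.5, 306.1]
ee_rot: [179.2, 0.3, 89.9]
force: [-0.6, 0.0, -1.9]
gripper_width: 55.6
pose [425.9   6.5 306.1] [179.24   0.27  89.9 ] w 55.6 t 7.65 F [-0.6  0.  -1.9] d [ 214.1 -136.5  -46.1] turn -0.1 6
[[-2.27,3.57,0.77],-0.0,G],[[-2.27,3.57,0.77],-0.0,G],[[-2.27,3.57,0.77],-0.0,G],[[-2.27,3.57,0.77],-0.0,G],[[-2.27,3.57,0.77],-0.0,G],[[-2.27,3.57,0.77],-0.0,G]
```

```bash
python3 -m jog '[[[-2,3.5,0.5],0,0.45],[[-2,4,0.5],0,0.45],[[-2,4,0.5],0,0.45],[[-2,4,0.5],0,0.45],[[-1.5,3.5,0.5],0,0.45],[[-0.5,1.5,0.2],0,0.45],[[0,0,0],0,0.45],[[0,0,0],0,0.45]]'
python3 - <<'E'
from m import *
f=snap('wrist','w2.png')
for nm,k,z,g in [('htub','w',74,(656,-53)),('hlong','blue',78,(649,94))]:
    p=proj(f,[[*g,z]])[0]; (c,sz,a),n=lid(f,k,p,z); print(nm,p.round(),np.round(c,1),np.round(sz,1),round(a,1),n)
E
python3 plan.py 656 -53 200 90
```

```text
time_s: 8.65
ee_pos: [630.6, -95.0, 271.1]
ee_rot: [-179.8, 0.0, 90.0]
force: [-0.3, 0.2, -1.5]
gripper_width: 56.1
htub [341. 158.] [661.6 -39.4] [17.7 42.1] 83.4 594
hlong [335. -21.] [645.7  64.2] [129.9  28. ] 0.2 3123
pose [630.6 -94.9 271.3] [-1.7981e+02  3.0000e-02  9.0000e+01] w 55.5 t 8.7 F [ 0.4 -0.1 -1.4] d [ 25.4  41.9 -71.3] turn -0.0 2
[[2.10,1.27,3.56],-0.0,G],[[2.10,1.27,3.56],-0.0,G]
```

View pics/w2.png

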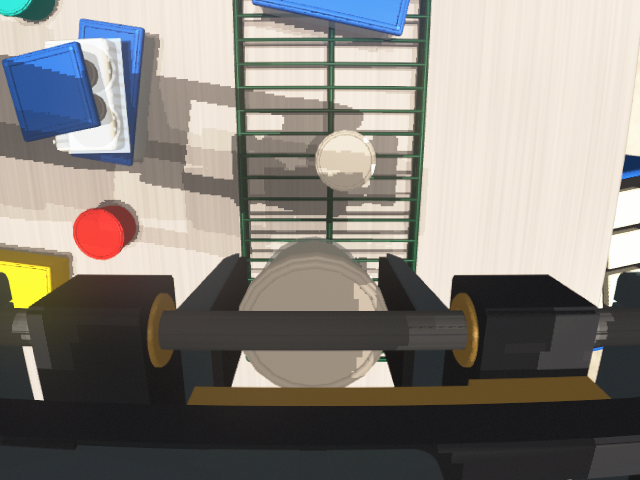

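The picture shows the tub held at (313,315) and the home tub's lid at about (346,160), in shadow. I'll fit its circle.

```bash
cat >> m.py <<'E'
def hough(f,u,v,z,mm=53,w=50,s=4,p2=20):
    u0,v0=int(u)-w,int(v)-w; g=cv2.cvtColor(f['color'],cv2.COLOR_RGB2GRAY)[max(v0,0):v0+2*w,max(u0,0):u0+2*w]
    c,_=ray(f,u,v); r=423*mm/2/(c[2]-z)*s
    h=cv2.HoughCircles(cv2.GaussianBlur(cv2.resize(g,None,fx=s,fy=s,interpolation=cv2.INTER_CUBIC),(0,0),2),cv2.HOUGH_GRADIENT,1,20,param1=60,param2=p2,minRadius=int(r*.9),maxRadius=int(r*1.12))
    out=[]
    for x,y,rr in (h[0][:4] if h is not None else []):
        q=((x+.5)/s-.5+max(u0,0),(y+.5)/s-.5+max(v0,0)); out.append((np.round(q,1),round(float(rr)/s,1),at_z(f,*q,z).round(1)))
    return out
E
python3 - <<'E'
from m import *
f=load('wrist')
for o in hough(f,345,160,74): print(o)
# brightness segmentation vs local
g=f['color'].astype(int); 
for mm in (52,53,56): print(mm,423*mm/2/(458-74))
E
```

```text
(array([343.8, 162. ], dtype=float32), 28.8, array([658.5, -56.9,  74. ]))
(array([343.5, 156.2], dtype=float32), 26.6, array([658.2, -51.8,  74. ]))
52 28.640625
53 29.19140625
56 30.84375
```

```bash
python3 -m jog '[[[2,1.3,2.5],0,0.45],[[1.8,1.2,3.5],0,0.45],[[0,0,3.5],0,0.45],[[0,0,3.5],0,0.45],[[0,0,1.5],0,0.45],[[0,0,0],0,0.45],[[0,0,0],0,0.45]]'; python3 plan.py 658 -56 95 90
```

```text
time_s: 9.57
ee_pos: [654.2, -53.2, 132.0]
ee_rot: [179.5, 0.1, 90.1]
force: [-0.9, 0.0, -0.8]
gripper_width: 55.8
pose [654.2 -53.2 132. ] [1.7946e+02 9.0000e-02 9.0150e+01] w 55.8 t 9.57 F [-0.9  0.  -0.8] d [  3.8  -2.8 -37. ] turn 0.1 1
[[-0.28,0.38,3.70],0.1,G]
```

Now I'll take a look from the side and wrist to check the alignment and heights.

```bash
python3 -m jog '[[[-0.3,0.35,2],0,0.45],[[0,0,1.5],0,0.45],[[0,0,0],0,0.45],[[0,0,0],0,0.45]]'
python3 - <<'E'
from m import *
s=telemetry.state(); p=s['ee_pos']; print(p.round(1),s['force'].round(1))
f=snap('side'); x0,y0=360,200; a=cv2.resize(f['color'][y0:y0+130,x0:x0+130],(520,520),interpolation=cv2.INTER_CUBIC)[:,:,::-1].copy()
for P,col in [(circ(p[0],p[1],28,p[2]+6),(0,0,255)),(circ(p[0],p[1],28,p[2]+50),(0,0,255)),(circ(658,-55,28,74),(0,255,0)),(circ(658,-55,28,30),(0,255,0))]:
    q=(proj(f,P)-[x0,y0]+.5)*4-.5; cv2.polylines(a,[np.round(q*8).astype(int)],True,col,1,cv2.LINE_AA,3)
cv2.imwrite('pics/p1.png',a)
E
python3 plan.py 658 -56 70 90
```

```text
time_s: 10.07
ee_pos: [659.5, -57.0, 96.6]
ee_rot: [179.3, 0.1, 90.1]
force: [-0.2, -1.0, -1.2]
gripper_width: 55.8
[659.5 -57.   96.6] [-0.2 -1.  -1.2]
pose [659.4 -56.9  96.6] [1.7927e+02 1.2000e-01 9.0120e+01] w 55.7 t 10.12 F [ 0.3 -0.5 -1.5] d [ -1.4   0.9 -26.6] turn 0.1 1
[[0.09,-0.14,2.66],0.1,G]
```

View pics/p1.png

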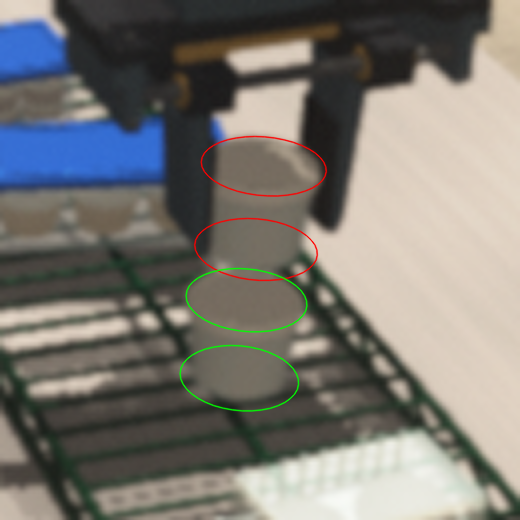

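The overlay fits: the held tub is at TCP+6 to TCP+50 mm and directly above the home tub. Contact should come at TCP≈68.

```bash
python3 -m jog '[[[0.1,-0.1,1.2],0,0.45],[[0,0,0.8],0,0.45],[[0,0,0],0,0.45]]';python3 -m jog '[[[0,0,0.4],0,0.45],[[0,0,0],0,0.45]]'; python3 plan.py 658 -56 68 90
```

```text
time_s: 10.5
ee_pos: [658.7, -55.8, 75.5]
ee_rot: [179.3, 0.1, 90.1]
force: [-0.4, -0.5, -1.1]
gripper_width: 55.4
time_s: 10.75
ee_pos: [658.9, -55.8, 71.3]
ee_rot: [179.2, 0.1, 90.1]
force: [0.4, -0.2, -1.1]
gripper_width: 55.4
pose [658.9 -55.8  71.3] [1.7923e+02 1.2000e-01 9.0130e+01] w 55.4 t 10.75 F [ 0.4 -0.2 -1.1] d [-0.9 -0.2 -3.3] turn 0.1 1
[[-0.02,-0.09,0.33],0.1,G]
```

```bash
python3 -m jog '[[[0,0,0.2],0,0.45],[[0,0,0],0,0.45]]';python3 -m jog '[[[0,0,0.15],0,0.45],[[0,0,0],0,0.45]]'
```

```text
time_s: 11.0
ee_pos: [659.2, -55.9, 69.5]
ee_rot: [179.2, 0.1, 90.1]
force: [0.2, 0.6, -0.5]
gripper_width: 55.7
time_s: 11.25
ee_pos: [659.5, -55.9, 68.3]
ee_rot: [179.1, 0.1, 90.1]
force: [1.1, -0.3, -1.2]
gripper_width: 55.6
```

```bash
python3 -m jog '[[[0,-0.1,0.15],0,0.45],[[0,0,0],0,0.45]]';python3 -m jog '[[[0,0,0.15],0,0.45],[[0,0,0],0,0.45]]'
```

```text
time_s: 11.5
ee_pos: [659.6, -55.9, 68.4]
ee_rot: [179.0, 0.1, 90.1]
force: [-0.6, -0.8, -1.6]
gripper_width: 55.8
time_s: 11.75
ee_pos: [659.7, -56.0, 68.3]
ee_rot: [178.9, 0.1, 90.1]
force: [-0.9, -0.7, -1.2]
gripper_width: 55.9
```

```bash
python3 -m jog '[[[0,0,0],0,0.75],[[0,0,0],0,0.85],[[0,0,0],0,0.9],[[0,0,0],0,0.9],[[0,0,-1.5],0,0.9],[[0,0,-3],0,1],[[0,0,-4],0,1],[[0,0,-4],0,1],[[0,0,-3],0,1]]'; python3 plan.py 428 -45 300 95 50
python3 - <<'E'
from m import *
f=snap('side'); x0,y0=360,200; a=cv2.resize(f['color'][y0:y0+130,x0:x0+130],(400,400),interpolation=cv2.INTER_CUBIC)[:,:,::-1].copy()
for P,col in [(circ(658,-55,28,118),(0,0,255)),(circ(658,-55,28,74),(0,255,0))]:
    q=(proj(f,P)-[x0,y0]+.5)*400/130-.5; cv2.polylines(a,[np.round(q*8).astype(int)],True,col,1,cv2.LINE_AA,3)
f=snap('wrist'); b=cv2.resize(f['color'][60:300,200:440],(400,400))[:,:,::-1]
cv2.imwrite('pics/p2.png',np.hstack([a,b]))
E
```

```text
time_s: 12.88
ee_pos: [655.8, -55.5, 228.5]
ee_rot: [179.1, 0.1, 90.1]
force: [-0.1, -0.2, 0.6]
gripper_width: 91.6
pose [655.8 -55.5 228.5] [1.7911e+02 1.3000e-01 9.0130e+01] w 91.6 t 12.88 F [-0.1 -0.2  0.6] d [-227.8   10.5   71.5] turn -4.9 5
[[0.22,-4.55,-1.43],-1.0,G],[[0.30,-4.55,-1.43],-1.0,G],[[0.38,-4.54,-1.43],-1.0,G],[[0.45,-4.54,-1.43],-1.0,G],[[0.53,-4.53,-1.43],-1.0,G]
```

View pics/p2.png

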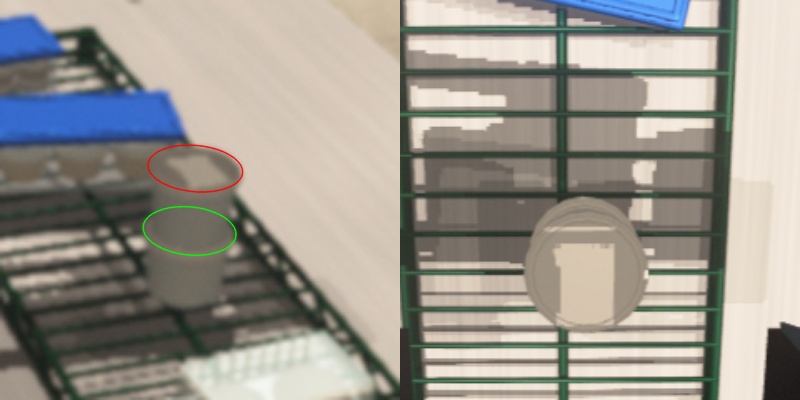

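Tub 1 stands squarely on its match (side overlay, and wrist concentric at crop (587,285)). Next is the square box: I'll hover and measure its lid.

```bash
python3 -m jog '[[[0.2,-4,-2],-1.5,1],[[0.2,-4.3,-1.5],-1.5,1],[[0.3,-4.3,-1],-1.5,1],[[0.4,-4.3,-1],-1.5,1],[[0.4,-3.5,-0.5],-1.5,1],[[0.2,-1.5,0],-1.5,1],[[0,0,0],0,1],[[0,0,0],0,1]]'
cat > look.py <<'E'
from m import *
import sys
def look(fn,items,shapes=()):
    f=snap('wrist',fn)
    for nm,k,z,g in items:
        p=proj(f,[[*g,z]])[0]; (c,sz,a),n=lid(f,k,p,z); print(nm,p.round(),np.round(c,1),np.round(sz,1),round(a,1),n)
    return f
E
python3 - <<'E'
from look import *
look('w3.png',[('ssq','blue',134,(429,3)),('hlong','blue',78,(649,94))])
E
python3 plan.py 429 3 200 100
```

```text
time_s: 13.98
ee_pos: [429.7, -51.4, 284.5]
ee_rot: [178.9, 0.3, 99.4]
force: [0.5, -1.2, -0.3]
gripper_width: 91.4
ssq [319. 146.] [428.1  14.6] [68.5 98.6] 3.1 7570
hlong [568.  86.] [646.1  93.4] [ 62.5 129.8] 78.5 9007
pose [429.7 -51.4 284.4] [178.94   0.32  99.44] w 91.0 t 14.03 F [ 0.4 -0.4 -0.3] d [ -0.7  54.4 -84.4] turn -0.6 3
[[1.79,0.27,2.81],-0.2,G],[[1.79,0.28,2.81],-0.2,G],[[1.79,0.29,2.81],-0.2,G]
```

```bash
cat >> look.py <<'E'
def over(f,fn,box,s,shapes):
    x0,y0,w,h=box
    im=cv2.resize(f['color'][y0:y0+h,x0:x0+w],None,fx=s,fy=s,interpolation=cv2.INTER_CUBIC)[:,:,::-1].copy()
    for P,col in shapes:
        q=(proj(f,P)-[x0,y0]+.5)*s-.5; cv2.polylines(im,[np.round(q*8).astype(int)],True,col,1,cv2.LINE_AA,3)
    cv2.imwrite('pics/'+fn,im)
E
python3 - <<'E'
from look import *
f=load('wrist'); over(f,'w3c.png',(220,20,200,200),3,[(rect(429,3,10,64,64,134),(0,255,0)),(rect(430,4,93,100,60,94),(255,0,255)),(rect(433,7,81,130,62,48),(0,255,255))])
E
```

```text
(no output)
```

View pics/w3c.png

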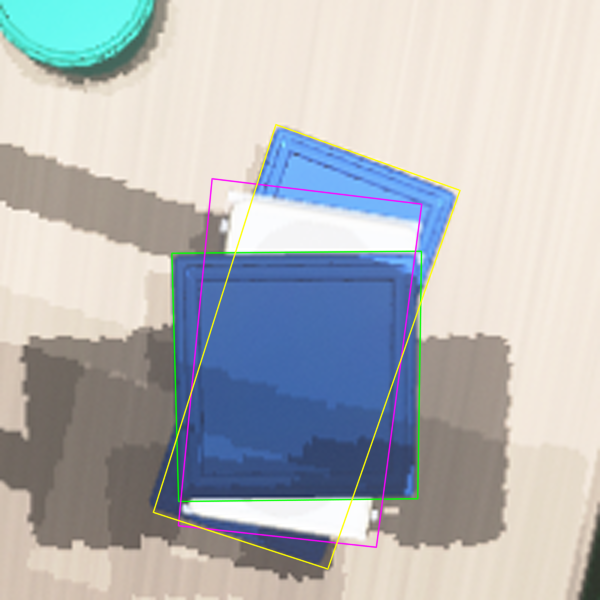

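The overlay fits: square (429,3, yaw about 9.5) and long box (433,7, yaw 81). Now I'll grasp the square box at TCP z≈86.

```bash
python3 -m jog '[[[2.3,0.3,2.5],0,1],[[2.2,0.3,3],0,1],[[0.7,0,3.5],0,1],[[0,0,3],0,1],[[0,0,2],0,1],[[0,0,0],0,1],[[0,0,0],0,1]]'; python3 plan.py 429 3 87 99.5
```

```text
time_s: 14.9
ee_pos: [437.8, 2.5, 138.1]
ee_rot: [179.0, 0.3, 99.4]
force: [-0.1, -0.5, 0.7]
gripper_width: 91.3
pose [437.8   2.5 138.1] [178.96   0.32  99.43] w 91.3 t 14.9 F [-0.1 -0.5  0.7] d [ -8.8   0.5 -51.1] turn -0.1 2
[[0.10,-0.43,2.55],-0.0,G],[[0.10,-0.43,2.55],-0.0,G]
```

```bash
python3 -m jog '[[[0.1,-0.9,0],0,1],[[0,0,0],0,1],[[0,0,1.5],0,1],[[0,0,1.5],0,1],[[0,0,1],0,1],[[0,0,0],0,1],[[0,0,0],0,1]]'; python3 plan.py 429 3 87 99.5
```

```text
time_s: 15.78
ee_pos: [432.4, 1.6, 101.3]
ee_rot: [178.4, 0.4, 99.4]
force: [0.0, -0.2, -0.1]
gripper_width: 91.5
pose [432.4   1.6 101.3] [178.35   0.43  99.38] w 91.5 t 15.78 F [ 0.  -0.2 -0.1] d [ -3.4   1.4 -14.3] turn -0.1 1
[[0.19,-0.31,1.43],-0.1,G]
```

```bash
python3 -m jog '[[[0.2,-0.35,1.4],0,1],[[0,0,0],0,0.5],[[0,0,0],0,0.5],[[0,0,0],0,0.5],[[0,0,0],0,0.5],[[0,0,0],0,0.5]]' 15; python3 -m jog '[[[0,0,-1],0,0.5],[[0,0,-2],0,0.5],[[0,0,-3.5],0,0.5],[[0,0,-4.5],0,0.5],[[0,0,-4],0,0.5],[[0,0,-2],0,0.5],[[0,0,0],0,0.5]]'; python3 plan.py 640 180 260 91 50
```

```text
time_s: 16.52
ee_pos: [431.3, 2.8, 89.7]
ee_rot: [178.0, 0.5, 99.4]
force: [-0.4, 0.7, -0.7]
gripper_width: 64.6
time_s: 17.4
ee_pos: [424.7, 3.3, 268.4]
ee_rot: [177.9, 0.5, 99.4]
force: [0.0, 0.7, -2.4]
gripper_width: 64.1
pose [424.7   3.3 268.4] [177.91   0.51  99.38] w 64.1 t 17.4 F [ 0.   0.7 -2.4] d [215.3 176.7  -8.4] turn 8.4 6
[[2.32,4.02,0.14],1.4,G],[[2.42,3.96,0.14],1.4,G],[[2.51,3.90,0.14],1.4,G],[[2.61,3.84,0.14],1.4,G],[[2.70,3.78,0.14],1.4,G],[[2.79,3.71,0.14],1.4,G]
```

```bash
python3 -m jog '[[[2.3,4,0],1.4,0.5],[[2.4,4.2,0],1.4,0.5],[[2.5,4.2,0],1.4,0.5],[[2.6,4.2,0],1.4,0.5],[[2.7,3.8,0],1.4,0.5],[[1.5,2,0],1.2,0.5],[[0,0,0],0,0.5],[[0,0,0],0,0.5]]'
python3 - <<'E'
from look import *
look('w4.png',[('hsq','blue',70,(646,235))])
s=telemetry.state(); print(s['ee_pos'].round(1),s['ee_rot'].round(2))
E
```

```text
time_s: 18.4
ee_pos: [633.7, 169.6, 264.2]
ee_rot: [178.8, 0.5, 90.9]
force: [-0.7, 0.2, -0.6]
gripper_width: 64.6
hsq [323. 129.] [645.7 236. ] [63.  62.8] 1.4 5167
[633.6 169.5 264.2] [178.84   0.5   90.84]
```

```bash
python3 -m jog '[[[3.3,0.6,2],-0.4,0.5],[[3.3,0.6,3.5],0,0.5],[[0,0,3.5],0,0.5],[[0,0,3.5],0,0.5],[[0,0,2.5],0,0.5],[[0,0,0],0,0.5],[[0,0,0],0,0.5]]'; python3 plan.py 646 236 75 91.4
```

```text
time_s: 19.32
ee_pos: [645.0, 230.4, 115.4]
ee_rot: [178.6, 0.5, 91.0]
force: [0.6, 0.4, -0.6]
gripper_width: 64.7
pose [645.  230.4 115.4] [178.57   0.5   90.99] w 64.7 t 19.32 F [ 0.6  0.4 -0.6] d [  1.    5.6 -40.4] turn -0.4 1
[[0.56,0.11,4.04],-0.4,G]
```

```bash
python3 -m jog '[[[0.55,0,0.5],-0.4,0.5],[[0,0,2],0,0.5],[[0,0,1.5],0,0.5],[[0,0,0],0,0.5],[[0,0,0],0,0.5]]'; python3 plan.py 646 236 66 91.4
```

```text
time_s: 19.95
ee_pos: [648.9, 237.4, 79.8]
ee_rot: [178.0, 0.3, 91.4]
force: [-0.3, 0.4, -0.4]
gripper_width: 64.2
pose [648.9 237.4  79.8] [178.02   0.3   91.42] w 64.2 t 19.95 F [-0.3  0.4 -0.4] d [ -2.9  -1.4 -13.8] turn 0.0 1
[[-0.13,-0.29,1.38],0.0,G]
```

```bash
python3 -m jog '[[[-0.15,-0.4,0.8],0,0.5],[[0,0,0.2],0,0.5],[[0,0,0],0,0.5]]'; python3 -m jog '[[[0,-0.1,0.25],0,0.5],[[0,0,0],0,0.5]]'; python3 plan.py 646 236 66 91.4
```

```text
time_s: 20.32
ee_pos: [645.5, 235.8, 70.1]
ee_rot: [177.9, 0.3, 91.4]
force: [0.1, 0.5, -0.8]
gripper_width: 64.7
time_s: 20.58
ee_pos: [644.6, 235.8, 67.6]
ee_rot: [177.9, 0.3, 91.4]
force: [-0.5, -1.2, -1.1]
gripper_width: 64.5
pose [644.6 235.8  67.6] [177.9    0.26  91.42] w 64.5 t 20.57 F [-0.5 -1.2 -1.1] d [ 1.4  0.2 -1.6] turn 0.0 1
[[0.02,0.14,0.16],0.0,G]
```

```bash
python3 -m jog '[[[0,0.15,0.15],0,0.5],[[0,0,0],0,0.5]]'; python3 -m jog '[[[0,0,0.15],0,0.5],[[0,0,0],0,0.5]]'
```

```text
time_s: 20.82
ee_pos: [646.5, 235.9, 66.2]
ee_rot: [177.9, 0.3, 91.4]
force: [-0.2, -0.9, -1.7]
gripper_width: 64.7
time_s: 21.08
ee_pos: [646.8, 236.0, 65.7]
ee_rot: [177.8, 0.2, 91.4]
force: [-0.2, -1.0, -1.0]
gripper_width: 64.8
```

```bash
python3 -m jog '[[[0,0,0],0,0.8],[[0,0,0],0,0.95],[[0,0,0],0,1],[[0,0,0],0,1],[[0,0,-1.5],0,1],[[0,0,-3],0,1],[[0,0,-4],0,1],[[0,0,-4],0,1],[[0,0,-4],0,1]]'
python3 - <<'E'
from look import *
f=snap('wrist')
over(f,'p3.png',(200,40,240,260),2.2,[(rect(646,236,1.4,64,64,110),(0,255,0))])
E
python3 plan.py 431 -50 280 92
```

```text
time_s: 22.2
ee_pos: [639.3, 236.2, 235.9]
ee_rot: [178.0, 0.3, 91.4]
force: [0.4, 0.3, 0.8]
gripper_width: 91.2
pose [641.9 237.2 243.1] [1.7737e+02 8.0000e-02 9.1420e+01] w 91.2 t 22.25 F [ 1.5 -0.2  3.7] d [-210.9 -287.2   36.9] turn -0.6 8
[[-3.52,-2.72,-0.46],-0.1,G],[[-3.52,-2.73,-0.46],-0.1,G],[[-3.52,-2.73,-0.46],-0.1,G],[[-3.51,-2.74,-0.46],-0.1,G],[[-3.51,-2.74,-0.46],-0.1,G],[[-3.51,-2.75,-0.46],-0.1,G],[[-3.50,-2.75,-0.46],-0.1,G],[[-3.50,-2.76,-0.46],-0.1,G]
```

View pics/p3.png

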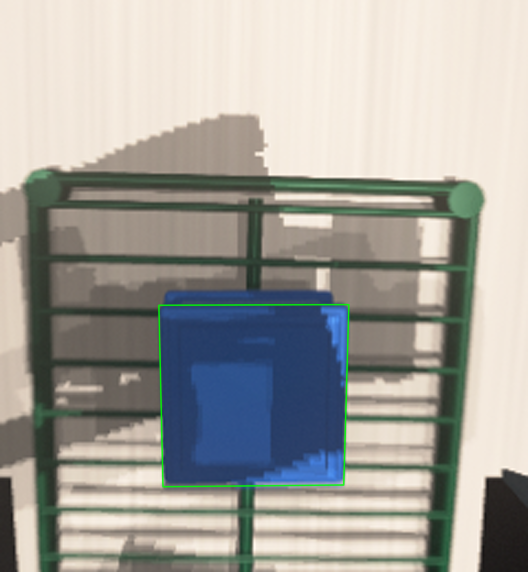

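The square box sits exactly in the overlay above its match. On to the clamshell.

```bash
python3 -m jog '[[[-3.5,-2.7,-1],0,1],[[-4,-3,-1],0,1],[[-4,-3,-0.5],0,1],[[-4,-3,0],0,1],[[-4,-3,0.5],0,1],[[-4,-3,1],0,1],[[-3.3,-2.6,1],0,1],[[-1.5,-1,0.5],0,1],[[0,0,0],0,1],[[0,0,0],0,1]]'
python3 - <<'E'
from look import *
f=snap('wrist')
m=None
over(f,'w5c.png',(220,20,200,220),2.7,[(rect(432,4,90,100,60,94),(255,0,255)),(rect(433,7,81,130,62,48),(0,255,255))])
E
python3 plan.py 432 4 150 90
```

```text
time_s: 23.5
ee_pos: [433.7, -58.1, 238.6]
ee_rot: [175.9, 0.1, 91.5]
force: [0.0, 0.5, 0.1]
gripper_width: 91.0
pose [433.8 -58.  238.6] [1.7595e+02 9.0000e-02 9.1520e+01] w 91.6 t 23.55 F [-0.2 -0.2  0.4] d [ -1.8  62.  -88.6] turn 1.5 3
[[2.07,-0.00,2.95],0.5,G],[[2.07,-0.02,2.95],0.5,G],[[2.07,-0.04,2.95],0.5,G]
```

View pics/w5c.png

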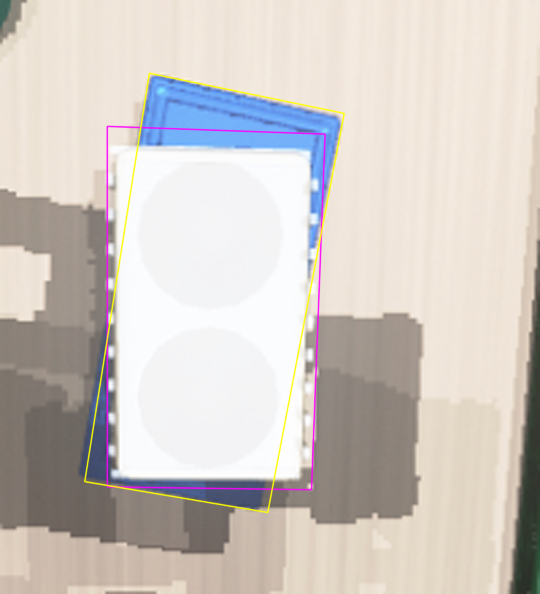

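The clamshell is at about (431.5,3), yaw 90. The tool has crept to a 4° tilt, because each row restarts from the measured, lagging pose and fast outward moves reduce it. I'll try a fast move out and a slow move back to recover it before gripping.

```bash
python3 -m jog '[[[0,6,0],0,1],[[0,6,0],0,1],[[0,6,0],0,1],[[0,0,0],0,1]]';  python3 -m jog '[[[0,0,0],0,1],[[0,0,0],0,1],[[0,0,0],0,1],[[0,0,0],0,1]]'; python3 -m jog '[[[0,-1.5,0],0,1],[[0,-1.5,0],0,1],[[0,-1.5,0],0,1],[[0,-1.5,0],0,1]]'; python3 -m jog '[[[0,-4,0],0,1],[[0,0,0],0,1]]'
```

```text
time_s: 24.05
ee_pos: [619.9, -48.6, 251.3]
ee_rot: [175.9, 0.1, 91.8]
force: [-0.3, -0.9, 0.2]
gripper_width: 91.1
time_s: 24.55
ee_pos: [617.4, -47.1, 252.0]
ee_rot: [175.9, 0.1, 91.9]
force: [0.1, 0.2, 0.5]
gripper_width: 91.3
time_s: 25.05
ee_pos: [554.4, -49.5, 248.5]
ee_rot: [175.8, 0.1, 91.9]
force: [-0.2, -0.3, -0.1]
gripper_width: 91.3
time_s: 25.3
ee_pos: [511.3, -50.9, 245.6]
ee_rot: [175.8, 0.1, 91.9]
force: [0.8, 0.4, -0.0]
gripper_width: 91.3
```

```bash
t(){ grep ee_; }; echo down;python3 -m jog '[[[0,0,5],0,1],[[0,0,5],0,1],[[0,0,0],0,1],[[0,0,0],0,1]]'|t; echo up; python3 -m jog '[[[0,0,-5],0,1],[[0,0,-5],0,1],[[0,0,0],0,1],[[0,0,0],0,1]]'|t; echo +y; python3 -m jog '[[[5,0,0],0,1],[[5,0,0],0,1],[[0,0,0],0,1],[[0,0,0],0,1]]'|t;  echo -y; python3 -m jog '[[[-5,0,0],0,1],[[-5,0,0],0,1],[[0,0,0],0,1],[[0,0,0],0,1]]'|t; echo in; python3 -m jog '[[[0,-5,0],0,1],[[0,-3,0],0,1],[[0,0,0],0,1],[[0,0,0],0,1]]'|t
```

```text
down
ee_pos: [522.6, -51.4, 147.9]
ee_rot: [175.2, 0.2, 91.8]
up
ee_pos: [517.2, -51.7, 258.3]
ee_rot: [174.5, 0.3, 91.8]
+y
ee_pos: [513.6, 49.6, 256.3]
ee_rot: [174.6, 0.3, 91.7]
-y
ee_pos: [516.2, -56.0, 255.5]
ee_rot: [174.7, 0.3, 91.5]
in
ee_pos: [435.7, -56.4, 247.5]
ee_rot: [174.7, 0.3, 91.7]
```

```bash
t(){ grep ee_; }; echo a; python3 -m jog '[[[2.3,4,0.6],0,1],[[2.4,4.2,0.6],0,1],[[2.5,4.2,0.6],0,1],[[2.6,4.2,0.6],0,1],[[0,0,0],0,1],[[0,0,0],0,1]]'|t; echo b;  python3 -m jog '[[[0,0,-1.5],0,1],[[0,0,-1.5],0,1],[[0,0,-1.5],0,1],[[0,0,-1.5],0,1],[[0,0,0],0,1],[[0,0,0],0,1]]'|t; echo c; python3 -m jog '[[[-5,0,0],10,1],[[0,0,0],-10,1],[[0,0,0],0,1]]'|t; python3 -c "
from h import *
s=telemetry.state();print(s['qpos'].round(2),s['qvel'].round(1),s['effort'].round(1))"
```

```text
a
ee_pos: [611.7, 52.3, 237.1]
ee_rot: [174.5, 0.3, 91.8]
b
ee_pos: [604.2, 50.6, 304.7]
ee_rot: [174.2, 0.4, 91.7]
c
ee_pos: [605.1, -0.4, 302.7]
ee_rot: [174.4, 0.3, 91.6]
[-1.090e+00  1.537e+01  7.907e+01 -7.000e-02  7.997e+01 -2.650e+00] [-1.1  0.2  0.4 -0.7 -0.1  0.6] [ -0.2 -40.5 -25.2   0.1  -0.4  -0.3]
```

```bash
q(){ python3 -c "
from h import *
s=telemetry.state();q=s['qpos'];print('$1',s['time_s'].__round__(2) if hasattr(s['time_s'],'__round__') else s['time_s'],q[[1,2,4]].round(2),'sum',round(q[1]+q[2]+q[4],2),s['ee_pos'].round(1))"; }
q 0; python3 -m jog '[[[0,0,4],0,1]]'>/dev/null; q d1; python3 -m jog '[[[0,0,4],0,1]]'>/dev/null; q d2; python3 -m jog '[[[0,0,0],0,1]]'>/dev/null; q z;  python3 -m jog '[[[0,0,0],0,1]]'>/dev/null; q z; python3 -m jog '[[[0,0,-4],0,1]]'>/dev/null; q u1; python3 -m jog '[[[0,0,-4],0,1]]'>/dev/null; q u2; python3 -m jog '[[[0,0,0],0,1]]'>/dev/null; q z;  python3 -m jog '[[[0,0,0],0,1]]'>/dev/null; q z
```

```text
0 29.68 [15.37 79.07 79.97] sum 174.42 [ 6.051e+02 -4.000e-01  3.027e+02]
d1 29.8 [16.35 82.97 74.68] sum 174.0 [ 6.109e+02 -5.000e-01  2.653e+02]
d2 29.93 [17.79 86.75 69.46] sum 173.99 [ 6.151e+02 -3.000e-01  2.242e+02]
z 30.05 [17.94 86.98 69.5 ] sum 174.43 [6.131e+02 1.000e-01 2.207e+02]
z 30.18 [17.91 86.85 69.57] sum 174.33 [6.137e+02 3.000e-01 2.221e+02]
u1 30.3 [16.59 83.24 74.82] sum 174.64 [608.5   0.7 260.6]
u2 30.43 [15.41 78.91 80.17] sum 174.49 [605.1   1.  303.4]
z 30.55 [15.17 78.48 80.24] sum 173.89 [607.    1.1 309.3]
z 30.68 [15.13 78.48 80.24] sum 173.85 [606.9   1.2 309.8]
```

```bash
cat > q.py <<'E'
import sys
from h import *
for _ in range(int(sys.argv[1])): viewer.grab_frame('side')
s=telemetry.state();q=s['qpos'];print(round(float(s['time_s']),2),'sum',round(q[1]+q[2]+q[4],2),s['ee_pos'].round(1),s['ee_rot'].round(1))
E
python3 q.py 0;python3 -m jog '[[[0,0,-6],0,1],[[0,0,-6],0,1]]'>/dev/null; python3 q.py 1; python3 q.py 1;python3 q.py 1; python3 -m jog '[[[0,0,6],0,1],[[0,0,6],0,1],[[0,0,0],0,1]]'>/dev/null;python3 q.py 0;  python3 -m jog '[[[0,0,-6],0,1]]'>/dev/null;python3 q.py 0; python3 -m jog '[[[0,0,-3],0,1]]'>/dev/null;  python3 q.py 1;python3 q.py 1
```

```text
30.68 sum 173.85 [606.9   1.2 309.8] [173.9   0.3  91. ]
30.98 sum 173.97 [593.    1.7 432.5] [174.    0.3  91. ]
31.02 sum 173.99 [593.5   1.7 429.8] [174.    0.3  91. ]
31.07 sum 174.31 [593.    1.7 426.2] [174.3   0.3  91. ]
31.45 sum 174.75 [603.1   1.4 298.6] [174.8   0.3  90.9]
31.57 sum 175.46 [595.4   1.6 354.1] [175.5   0.2  90.9]
31.75 sum 174.78 [594.7   1.7 392.3] [174.8   0.3  90.9]
31.8 sum 174.86 [594.8   1.7 390. ] [174.9   0.3  90.9]
```

```bash
python3 -m jog '[[[0,0,6],0,1],[[0,0,6],0,1],[[0,0,0],0,1],[[0,0,-6],0,1],[[0,0,-6],0,1]]'>/dev/null; python3 q.py 3
python3 -m jog '[[[0,0,6],0,1],[[0,0,6],0,1],[[0,0,0],0,1],[[0,0,-6],0,1],[[0,0,-6],0,1]]'>/dev/null; python3 q.py 3
python3 -m jog '[[[0,0,6],0,1],[[0,0,6],0,1],[[0,0,0],0,1],[[0,0,-6],0,1],[[0,0,-6],0,1]]'>/dev/null; python3 q.py 3
python3 -m jog '[[[0,0,6],0,1],[[0,0,6],0,1],[[0,0,0],0,1],[[0,0,-6],0,1],[[0,0,-6],0,1]]'>/dev/null; python3 q.py 3
```

```text
32.58 sum 174.29 [596.6   1.8 394.7] [174.3   0.3  90.9]
33.35 sum 173.55 [598.3   1.7 402.6] [173.6   0.3  90.9]
34.12 sum 172.6 [600.2   1.8 413.1] [172.6   0.3  90.9]
34.9 sum 171.59 [602.    1.8 424.7] [171.6   0.3  90.9]
```

```bash
q(){ echo -n "$1 "; python3 q.py 0; }
q s; python3 -m jog '[[[0,0,6],0,1]]'>/dev/null;q d;python3 -m jog '[[[0,0,6],0,1]]'>/dev/null;q d;python3 -m jog '[[[0,0,0],0,1]]'>/dev/null;q z;python3 -m jog '[[[0,0,0],0,1]]'>/dev/null;q z;python3 -m jog '[[[0,0,0],0,1]]'>/dev/null;q z;python3 -m jog '[[[0,0,-6],0,1]]'>/dev/null;q u;python3 -m jog '[[[0,0,-6],0,1]]'>/dev/null;q u; python3 q.py 1;python3 q.py 1;python3 q.py 1;python3 q.py 1
```

```text
s 34.9 sum 171.59 [602.    1.8 424.7] [171.6   0.3  90.9]
d 35.02 sum 170.71 [613.5   1.6 372.3] [170.7   0.4  90.9]
d 35.15 sum 170.4 [624.2   1.3 314.6] [170.4   0.4  90.9]
z 35.27 sum 170.93 [622.1   1.3 310.9] [170.9   0.4  90.9]
z 35.4 sum 170.62 [623.5   1.3 314.6] [170.6   0.4  90.9]
z 35.52 sum 170.36 [624.6   1.3 317.7] [170.4   0.4  90.9]
u 35.65 sum 170.85 [613.1   1.5 373.8] [170.9   0.4  90.9]
u 35.77 sum 170.64 [603.2   1.8 437.2] [170.7   0.4  90.9]
35.83 sum 169.74 [604.3   1.9 446.9] [169.7   0.4  90.9]
35.88 sum 169.77 [604.9   1.8 444.1] [169.8   0.4  90.9]
35.92 sum 170.13 [604.5   1.8 440. ] [170.1   0.4  90.9]
35.98 sum 170.48 [603.9   1.8 436.5] [170.5   0.4  90.9]
```

```bash
cat > q2.py <<'E'
import sys
from h import *
o=[]
def r():
    s=telemetry.state();q=s['qpos'];o.append('%.2f:%.2f/%.0f'%(s['time_s'],q[1]+q[2]+q[4],s['ee_pos'][2]))
r()
for _ in range(int(sys.argv[1])): viewer.grab_frame('side');r()
print(*o)
E
python3 q2.py 4; python3 -m jog '[[[0,0,6],0,1],[[0,0,6],0,1]]'>/dev/null;python3 q2.py 0; python3 -m jog '[[[0,0,0],0,1]]'>/dev/null;python3 q2.py 0;python3 -m jog '[[[0,0,-6],0,1]]'>/dev/null;python3 q2.py 0; python3 -m jog '[[[0,0,-6],0,1]]'>/dev/null;python3 q2.py 8
```

```text
35.98:170.48/437 36.02:170.73/434 36.08:170.89/433 36.12:170.98/432 36.17:171.01/432
36.42:170.47/314
36.55:171.24/308
36.67:171.88/363
36.80:171.79/426 36.85:170.85/436 36.90:170.85/434 36.95:171.18/430 37.00:171.50/426 37.05:171.74/424 37.10:171.90/423 37.15:171.99/422 37.20:172.02/421
```

Letting the arm settle on its held target before re-anchoring makes the cycle work: +1° per second or so. I'll repeat it to bring the tool back to vertical.

```bash
python3 -m jog '[[[0,0,6],0,1],[[0,0,6],0,1],[[0,0,0],0,1],[[0,0,-6],0,1],[[0,0,-6],0,1]]'>/dev/null; python3 q.py 7
python3 -m jog '[[[0,0,6],0,1],[[0,0,6],0,1],[[0,0,0],0,1],[[0,0,-6],0,1],[[0,0,-6],0,1]]'>/dev/null; python3 q.py 7
python3 -m jog '[[[0,0,6],0,1],[[0,0,6],0,1],[[0,0,0],0,1],[[0,0,-6],0,1],[[0,0,-6],0,1]]'>/dev/null; python3 q.py 7
python3 -m jog '[[[0,0,6],0,1],[[0,0,6],0,1],[[0,0,0],0,1],[[0,0,-6],0,1],[[0,0,-6],0,1]]'>/dev/null; python3 q.py 7
```

```text
38.17 sum 172.97 [600.7   1.8 412.4] [173.    0.3  90.9]
39.15 sum 173.99 [598.9   1.8 402.9] [174.    0.3  90.9]
40.12 sum 175.0 [597.    1.8 393.5] [175.    0.2  90.9]
41.1 sum 176.02 [594.8   1.8 384.2] [176.    0.2  90.9]
```

```bash
python3 -m jog '[[[0,0,6],0,1],[[0,0,6],0,1],[[0,0,0],0,1],[[0,0,-6],0,1],[[0,0,-6],0,1]]'>/dev/null; python3 q.py 7
python3 -m jog '[[[0,0,6],0,1],[[0,0,6],0,1],[[0,0,0],0,1],[[0,0,-6],0,1],[[0,0,-6],0,1]]'>/dev/null; python3 q.py 7
python3 -m jog '[[[0,0,6],0,1],[[0,0,6],0,1],[[0,0,0],0,1],[[0,0,-6],0,1],[[0,0,-6],0,1]]'>/dev/null; python3 q.py 7
python3 -m jog '[[[0,0,6],0,1],[[0,0,6],0,1],[[0,0,0],0,1],[[0,0,-6],0,1],[[0,0,-6],0,1]]'>/dev/null; python3 q.py 7; python3 plan.py 431.5 3 150 90
```

```text
42.08 sum 177.01 [592.6   1.8 375.1] [177.    0.2  90.9]
43.05 sum 178.01 [590.1   1.8 366.2] [1.78e+02 1.00e-01 9.09e+01]
44.02 sum 179.0 [587.5   1.8 357.4] [1.79e+02 1.00e-01 9.09e+01]
45.0 sum 179.98 [584.8   1.9 348.8] [1.80e+02 1.00e-01 9.09e+01]
pose [584.8   1.9 348.8] [1.7998e+02 6.0000e-02 9.0870e+01] w 91.3 t 45.0 F [ 0.   0.4 -0.1] d [-153.3    1.1 -198.8] turn 0.9 6
[[0.06,-2.55,3.31],0.1,G],[[0.05,-2.55,3.31],0.1,G],[[0.04,-2.55,3.31],0.1,G],[[0.04,-2.55,3.31],0.1,G],[[0.03,-2.55,3.31],0.1,G],[[0.03,-2.55,3.31],0.1,G]
```

```bash
python3 -m jog '[[[0.05,-2.5,3],0.1,1],[[0.05,-2.6,3.3],0.1,1],[[0.05,-2.6,3.3],0.1,1],[[0.05,-2.6,3.3],0.1,1],[[0,-2.6,3.3],0.1,1],[[0,-1.5,2],0.1,1],[[0,0,0],0,1]]'; python3 q.py 4; python3 plan.py 431.5 3 120 90
```

```text
time_s: 45.88
ee_pos: [430.1, 2.2, 154.3]
ee_rot: [-179.1, 0.0, 90.3]
force: [0.3, -1.3, -0.0]
gripper_width: 91.4
46.08 sum 180.48 [434.4   2.2 157. ] [-179.5    0.    90.3]
pose [434.4   2.2 157. ] [-1.7952e+02  4.0000e-02  9.0250e+01] w 91.1 t 46.08 F [0.3 0.3 0.8] d [ -2.9   0.8 -37. ] turn 0.3 1
[[0.08,-0.29,3.70],0.3,G]
```

```bash
python3 -m jog '[[[0.1,-0.3,2.5],0.3,1],[[0,0,2.5],0,1],[[0,0,2],0,1],[[0,0,1.5],0,1],[[0,0,0.5],0,1],[[0,0,0],0,1]]'; python3 q.py 3; python3 plan.py 431.5 3 43 90
```

```text
time_s: 46.82
ee_pos: [441.2, 3.0, 69.7]
ee_rot: [179.6, 0.1, 89.9]
force: [-0.1, 0.2, 0.5]
gripper_width: 91.3
46.98 sum 179.55 [441.1   3.   70.1] [1.795e+02 1.000e-01 8.990e+01]
pose [441.1   3.   70.1] [1.7955e+02 6.0000e-02 8.9950e+01] w 91.0 t 46.98 F [-0.8  0.   0.5] d [ -9.6   0.  -27.1] turn -0.1 1
[[0.00,-0.96,2.71],-0.1,G]
```

```bash
python3 -m jog '[[[0,-1,0],0,1],[[0,0,1.3],0,1],[[0,-0.1,1],0,1],[[0,0,0],0,1]]'; python3 q.py 3; python3 plan.py 431.5 3 43 90
```

```text
time_s: 47.48
ee_pos: [429.4, 3.0, 46.1]
ee_rot: [179.5, 0.1, 89.9]
force: [0.1, -0.7, 0.3]
gripper_width: 91.6
47.62 sum 179.35 [430.5   2.9  47. ] [1.794e+02 1.000e-01 8.990e+01]
pose [430.5   2.9  47. ] [1.7935e+02 6.0000e-02 8.9940e+01] w 91.1 t 47.62 F [-0.  -0.5  0.7] d [ 1.   0.1 -4. ] turn -0.1 1
[[0.01,0.10,0.40],-0.1,G]
```

```bash
python3 -m jog '[[[0,0.1,0.2],0,1],[[0,0,0],0,0.45],[[0,0,0],0,0.45],[[0,0,0],0,0.45],[[0,0,0],0,0.45],[[0,0,0],0,0.45]]' 15; python3 q.py 0; python3 -m jog '[[[0,0,-1],0,0.45],[[0,0,-2.5],0,0.45],[[0,0,-4],0,0.45],[[0,0,-4],0,0.45],[[0,0,-4],0,0.45],[[0,0,-2],0,0.45]]'; python3 q.py 4; python3 plan.py 625 -250 240 90
```

```text
time_s: 48.38
ee_pos: [432.4, 2.9, 45.5]
ee_rot: [179.3, 0.1, 89.9]
force: [0.1, 0.4, -0.3]
gripper_width: 60.1
48.38 sum 179.26 [432.4   2.9  45.5] [1.793e+02 1.000e-01 8.990e+01]
time_s: 49.12
ee_pos: [428.4, 3.2, 227.2]
ee_rot: [179.4, 0.1, 89.9]
force: [0.0, -0.0, -1.9]
gripper_width: 59.9
49.33 sum 179.69 [427.2   3.2 224. ] [1.797e+02 1.000e-01 8.990e+01]
pose [427.2   3.2 224. ] [1.7969e+02 6.0000e-02 8.9940e+01] w 60.1 t 49.33 F [-0.1  0.2 -0.7] d [ 197.8 -253.2   16. ] turn -0.1 7
[[-3.61,2.83,-0.23],-0.0,G],[[-3.61,2.83,-0.23],-0.0,G],[[-3.61,2.83,-0.23],-0.0,G],[[-3.62,2.83,-0.23],-0.0,G],[[-3.62,2.83,-0.23],-0.0,G],[[-3.62,2.83,-0.23],-0.0,G],[[-3.62,2.83,-0.23],-0.0,G]
```

```bash
python3 -m jog '[[[-3.6,2.8,-0.2],0,0.45],[[-4,3.1,-0.2],0,0.45],[[-4,3.1,-0.2],0,0.45],[[-4,3.1,-0.2],0,0.45],[[-4,3.1,-0.2],0,0.45],[[-3,2.5,-0.2],0,0.45],[[-1.5,1.2,0],0,0.45],[[0,0,0],0,0.45]]'; python3 q.py 3
python3 - <<'E'
from look import *
f=snap('wrist')
p=proj(f,[[644,-203,76]])[0].astype(int); print(p)
over(f,'w6c.png',(int(p[0])-120,max(0,int(p[1])-110),240,220),2.6,[(rect(644,-203,-15,100,60,76),(255,0,255))])
E
```

```text
time_s: 50.32
ee_pos: [614.6, -243.1, 218.2]
ee_rot: [-178.7, -0.5, 90.0]
force: [-0.6, 0.0, -1.9]
gripper_width: 60.3
50.48 sum 181.28 [ 614.  -241.5  220. ] [-178.8   -0.5   90.1]
[354 169]
```

View pics/w6c.png

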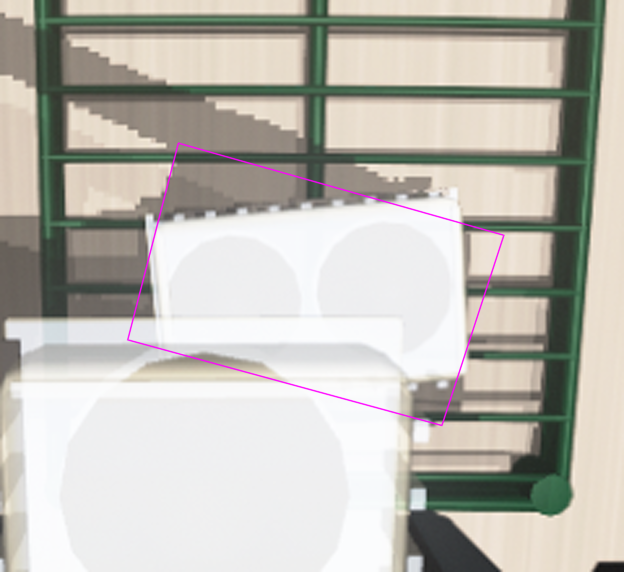

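The held clamshell hides part of the home one, but I can see its lid edges: the top runs (150,215)–(458,190) and the right (458,190)–(468,380) in the crop. Its centre is about (311,296) and its yaw is slightly positive.

```bash
python3 - <<'E'
from look import *
f=load('wrist'); P=lambda x,y,z=76: at_z(f,234+x/2.6,59+y/2.6,z)[:2]
print('c',P(311,296)); 
for z in (70,76):
  a,b=P(150,215,z),P(458,190,z); print('yaw top',np.degrees(np.arctan2(*(b-a)[::-1])),np.linalg.norm(b-a),a,b)
a,b=P(468,380),P(460,205); print('right',np.degrees(np.arctan2(*(b-a)[::-1]))-90,a,b)
a,b=P(235,300),P(384,287);print('cup',np.degrees(np.arctan2(*(b-a)[::-1])),(a+b)/2)
S=load('scene')
from h import *
E
python3 plan.py 643 -207 180 175
```

```text
c [ 643.58145582 -205.87002796]
yaw top 4.919254239399361 92.73251333790108 [ 594.98874679 -182.32810315] [ 687.37968322 -174.37612877]
yaw top 4.919254239399369 91.08536437922066 [ 595.39802477 -182.1646157 ] [ 686.14787946 -174.35388721]
right 5.723659324154511 [ 692.20468637 -231.0498448 ] [ 686.95630438 -178.6866351 ]
cup 5.3702207473471475 [ 643.08653871 -205.11165056]
pose [ 614.3 -241.4  220.8] [-178.91   -0.49   90.13] w 60.4 t 50.52 F [ 0.3 -0.2 -1.2] d [ 28.7  34.4 -40.8] turn -84.9 10
[[0.34,0.29,0.41],-8.5,G],[[0.30,0.34,0.41],-8.5,G],[[0.24,0.38,0.41],-8.5,G],[[0.19,0.41,0.41],-8.5,G],[[0.12,0.43,0.41],-8.5,G],[[0.06,0.44,0.41],-8.5,G],[[-0.01,0.45,0.41],-8.5,G],[[-0.07,0.44,0.41],-8.5,G],[[-0.14,0.43,0.41],-8.5,G],[[-0.20,0.40,0.41],-8.5,G]
```

```bash
python3 plan.py 643 -205.5 190 5.3
```

```text
pose [ 614.3 -241.4  220.8] [-178.91   -0.49   90.13] w 60.4 t 50.52 F [ 0.3 -0.2 -1.2] d [ 28.7  35.9 -30.8] turn 84.8 10
[[0.36,0.29,0.31],8.5,G],[[0.40,0.23,0.31],8.5,G],[[0.43,0.17,0.31],8.5,G],[[0.45,0.11,0.31],8.5,G],[[0.46,0.04,0.31],8.5,G],[[0.46,-0.03,0.31],8.5,G],[[0.45,-0.10,0.31],8.5,G],[[0.43,-0.16,0.31],8.5,G],[[0.40,-0.22,0.31],8.5,G],[[0.36,-0.28,0.31],8.5,G]
```

```bash
python3 -m jog '[[[0.36,0.3,0.3],8.5,0.45],[[0.4,0.23,0.3],8.5,0.45],[[0.43,0.17,0.3],8.5,0.45],[[0.45,0.1,0.3],8.5,0.45],[[0.46,0.04,0.3],8.5,0.45],[[0.46,-0.03,0.3],8.5,0.45],[[0.45,-0.1,0.3],8.5,0.45],[[0.43,-0.16,0.3],8.5,0.45],[[0.4,-0.22,0.3],8.5,0.45],[[0.2,-0.2,0],4,0.45]]'; python3 q.py 3; python3 plan.py 643 -205.5 130 5.3 40
```

```text
time_s: 51.78
ee_pos: [637.1, -195.3, 199.5]
ee_rot: [-179.4, 0.8, 7.5]
force: [-0.4, -0.3, -0.4]
gripper_width: 60.2
51.92 sum 180.93 [ 637.4 -195.7  199.8] [-179.4    0.8    7.7]
pose [ 637.4 -195.7  199.8] [-179.43    0.76    7.69] w 60.2 t 51.92 F [ 0.4 -0.2 -1.3] d [  5.6  -9.8 -69.8] turn 2.4 2
[[0.21,0.52,3.49],1.2,G],[[0.23,0.52,3.49],1.2,G]
```

```bash
python3 -m jog '[[[0.2,0.5,2],1.2,0.45],[[0.2,0.5,2.5],1.2,0.45],[[0,0,2.5],0,0.45],[[0,0,2],0,0.45],[[0,0,1],0,0.45],[[0,0,0],0,0.45]]'; python3 q.py 3; python3 plan.py 643 -205.5 80 5.3 40
```

```text
time_s: 52.68
ee_pos: [640.8, -203.7, 100.2]
ee_rot: [-179.6, 0.5, 5.7]
force: [0.4, 0.5, -0.3]
gripper_width: 60.3
52.83 sum 180.49 [ 641.8 -204.   101.6] [-179.7    0.4    5.7]
pose [ 641.8 -204.   101.6] [-179.66    0.38    5.7 ] w 59.9 t 52.83 F [-0.4 -0.2 -0.8] d [  1.2  -1.5 -21.6] turn 0.4 1
[[0.10,0.16,2.16],0.4,G]
```

```bash
python3 -m jog '[[[0.05,0.15,1.3],0.4,0.45],[[0,0,0.5],0,0.45],[[0,0,0],0,0.45]]'
python3 - <<'E'
from look import *
f=snap('side'); s=telemetry.state(); p=s['ee_pos']; print(p.round(1),s['ee_rot'].round(2),s['force'].round(1))
over(f,'p4.png',(380,260,140,120),4,[(rect(643,-205.5,5.3,100,60,76),(0,255,0)),(rect(p[0],p[1],5.3,100,60,p[2]+2.5),(0,0,255)),(rect(p[0],p[1],5.3,100,60,p[2]+48.5),(0,0,255))])
E
```

```text
time_s: 53.2
ee_pos: [643.1, -205.7, 83.7]
ee_rot: [-179.7, 0.3, 5.3]
force: [-1.1, 0.2, -0.7]
gripper_width: 60.2
[ 643.1 -205.7   83.8] [-179.72    0.26    5.28] [-0. -0. -1.]
```

View pics/p4.png

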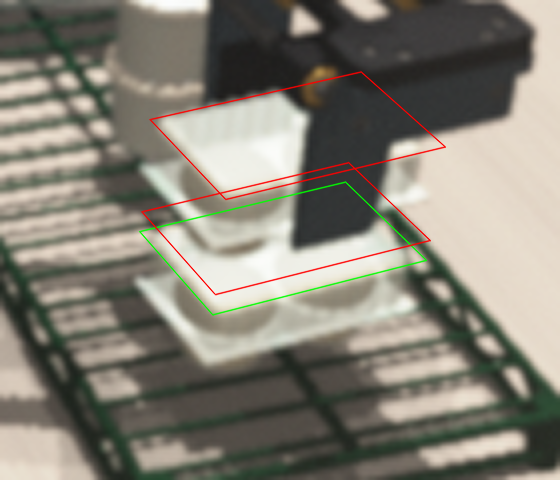

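The held clamshell is aligned over its match to within about 2 mm; the flange offsets match a pure vertical shift. I'll lower it the last 10 mm.

```bash
python3 -m jog '[[[0,0,0.6],0,0.45],[[0,0,0],0,0.45]]'; python3 -m jog '[[[0,0,0.25],0,0.45],[[0,0,0],0,0.45]]';  python3 -m jog '[[[0,0,0.15],0,0.45],[[0,0,0],0,0.45]]'
```

```text
time_s: 53.5
ee_pos: [643.2, -205.7, 77.6]
ee_rot: [-179.7, 0.2, 5.3]
force: [0.1, -0.6, 0.0]
gripper_width: 60.1
time_s: 53.75
ee_pos: [643.3, -205.7, 75.0]
ee_rot: [-179.7, 0.2, 5.3]
force: [0.0, 0.6, -1.0]
gripper_width: 60.5
time_s: 54.0
ee_pos: [643.6, -205.8, 73.9]
ee_rot: [-179.8, 0.2, 5.3]
force: [0.9, -0.7, -1.8]
gripper_width: 60.1
```

```bash
python3 -m jog '[[[0,0,0],0,0.75],[[0,0,0],0,0.9],[[0,0,0],0,1],[[0,0,0],0,1],[[0,0,-1.5],0,1],[[0,0,-3],0,1],[[0,0,-4],0,1],[[0,0,-4],0,1],[[0,0,-2.5],0,1]]'; python3 q.py 4
python3 - <<'E'
from look import *
f=snap('wrist'); p=proj(f,[[643,-205.5,122]])[0].astype(int); print(p)
over(f,'p5.png',(int(p[0])-110,max(0,int(p[1])-110),220,220),2.5,[(rect(643.5,-205.7,5.3,100,60,122),(255,0,255))])
E
python3 plan.py 433 -50 220 81 50
```

```text
time_s: 55.12
ee_pos: [643.7, -206.3, 231.0]
ee_rot: [-179.7, 0.2, 5.3]
force: [0.5, 0.5, 0.3]
gripper_width: 91.2
55.33 sum 180.49 [ 642.9 -206.1  227.5] [-179.7    0.4    5.3]
[312 225]
pose [ 642.4 -205.9  226.2] [-179.61    0.52    5.28] w 91.3 t 55.38 F [-0.5 -0.  -0.2] d [-209.4  155.9   -6.2] turn -75.7 9
[[-2.16,-1.94,0.07],-8.4,G],[[-1.85,-2.23,0.07],-8.4,G],[[-1.50,-2.48,0.07],-8.4,G],[[-1.12,-2.67,0.07],-8.4,G],[[-0.72,-2.81,0.07],-8.4,G],[[-0.30,-2.88,0.07],-8.4,G],[[0.12,-2.90,0.07],-8.4,G],[[0.55,-2.85,0.07],-8.4,G],[[0.96,-2.74,0.07],-8.4,G]
```

```bash
python3 -m jog '[[[-2.2,-1.9,0],-8.4,1],[[-1.85,-2.2,0],-8.4,1],[[-1.5,-2.5,0],-8.4,1],[[-1.1,-2.7,0],-8.4,1],[[-0.7,-2.8,0],-8.4,1],[[-0.3,-2.9,0],-8.4,1],[[0.1,-2.9,0],-8.4,1],[[0.5,-2.9,0],-8.4,1],[[0.9,-2.3,0],-8.4,1],[[0,0,0],0,1]]'; python3 q.py 4
python3 - <<'E'
from look import *
f=look(None,[('slong','blue',48,(433,7)),('hlong','blue',78,(648,94))])
p=proj(f,[[433,7,48]])[0].astype(int)
over(f,'w7.png',(int(p[0])-110,max(0,int(p[1])-110),220,220),1.8,[(rect(433,7,81,130,62,48),(0,255,255))])
a=cv2.imread('pics/w7.png');b=cv2.resize(cv2.imread('pics/p5.png'),(396,396));
a=cv2.copyMakeBorder(a,0,396-a.shape[0],0,396-a.shape[1],cv2.BORDER_CONSTANT)
cv2.imwrite('pics/c7.png',np.hstack([a,b]))
E
python3 plan.py 433 7 100 81 40
```

```text
time_s: 56.62
ee_pos: [416.3, -49.2, 213.4]
ee_rot: [-177.3, -0.6, 83.3]
force: [-0.3, 0.2, 0.3]
gripper_width: 91.1
56.83 sum 182.61 [418.8 -50.3 214. ] [-177.4   -0.5   83.2]
slong [330. 142.] [431.8   7.2] [127.8  60.7] 79.7 11673
hlong [615. -10.] [621.9  75. ] [28.7 90.9] 86.1 4016
pose [418.9 -50.4 214.1] [-177.42   -0.54   83.21] w 91.2 t 56.88 F [-0.4  0.4 -0.8] d [  14.1   57.4 -114.1] turn 2.2 4
[[1.47,0.18,2.85],0.6,G],[[1.47,0.17,2.85],0.6,G],[[1.47,0.15,2.85],0.6,G],[[1.47,0.14,2.85],0.6,G]
```

View pics/c7.png

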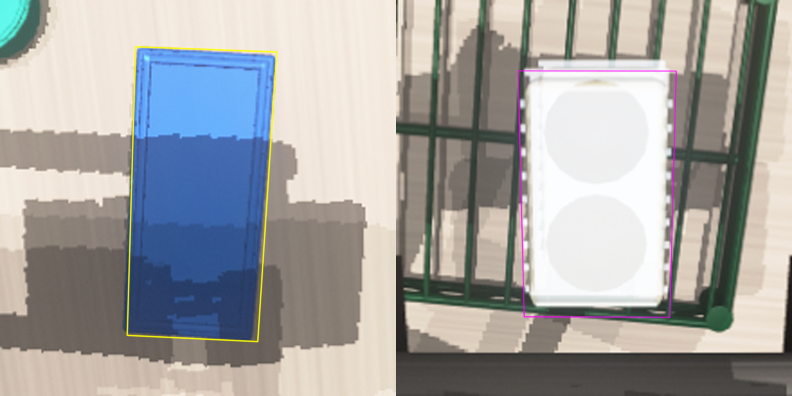

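Both fit: the long box is at (432.5,7), yaw 80, and the placed clamshell lies within its overlay. Now I'll grasp the long box.

```bash
python3 -m jog '[[[1.5,0,2.5],0.8,1],[[1.5,0,2.5],0.8,1],[[1.5,0,2.5],0.8,1],[[1.1,0,2.5],0.8,1],[[0,0,1.5],0,1],[[0,0,0],0,1]]'; python3 q.py 4; python3 plan.py 432.5 7 40 80.2 40
```

```text
time_s: 57.62
ee_pos: [427.0, 6.0, 95.5]
ee_rot: [-177.5, -0.3, 79.4]
force: [1.0, 0.7, 0.2]
gripper_width: 91.5
57.83 sum 182.16 [428.2   5.9  97.2] [-177.8   -0.4   79.4]
pose [428.2   5.9  97.2] [-177.76   -0.38   79.44] w 91.0 t 57.83 F [-0.4 -0.6 -0.2] d [  4.3   1.1 -57.2] turn -0.8 2
[[0.09,0.20,2.86],-0.4,G],[[0.09,0.20,2.86],-0.4,G]
```

```bash
python3 -m jog '[[[0.1,0,2],-0.7,1],[[0,0,2],0,1],[[0,0,1.3],0,1],[[0,0,0],0,1]]'; python3 q.py 4; python3 plan.py 432.5 7 3 80.2 40
```

```text
time_s: 58.32
ee_pos: [429.9, 6.9, 46.0]
ee_rot: [-178.2, -0.5, 80.1]
force: [-0.0, -0.5, 0.1]
gripper_width: 91.0
58.52 sum 181.53 [430.8   7.   46.9] [-178.4   -0.5   80.1]
pose [430.8   7.   46.9] [-178.38   -0.5    80.08] w 91.1 t 58.52 F [-1.4 -0.1  0.9] d [  1.7   0.  -43.9] turn -0.1 2
[[0.02,0.08,2.19],-0.1,G],[[0.02,0.08,2.19],-0.1,G]
```

```bash
python3 -m jog '[[[0,0,1.7],0,1],[[0,0,1.5],0,1],[[0,0,0.8],0,1],[[0,0,0],0,1]]'; python3 q.py 4; python3 plan.py 432.5 7 3 80.2 40
```

```text
time_s: 59.02
ee_pos: [432.4, 7.5, 8.3]
ee_rot: [-178.7, -0.6, 80.1]
force: [-0.2, -0.1, 0.1]
gripper_width: 91.4
59.23 sum 181.08 [432.9   7.5   8.8] [-178.8   -0.6   80.1]
pose [432.9   7.5   8.8] [-178.83   -0.57   80.08] w 91.2 t 59.23 F [-0.  -0.3 -0.6] d [-0.4 -0.5 -5.8] turn -0.1 1
[[-0.05,-0.03,0.58],-0.1,G]
```

```bash
python3 -m jog '[[[0,0,0.5],0,1],[[0,0,0],0,0.45],[[0,0,0],0,0.45],[[0,0,0],0,0.45],[[0,0,0],0,0.45],[[0,0,0],0,0.45]]' 18; python3 q.py 0; python3 -m jog '[[[0,0,-1],0,0.45],[[0,0,-2.5],0,0.45],[[0,0,-4],0,0.45],[[0,0,-4],0,0.45],[[0,0,-4],0,0.45],[[0,0,-3],0,0.45]]'; python3 q.py 4; python3 plan.py 635 25 215 80
```

```text
time_s: 59.98
ee_pos: [432.8, 7.5, 4.0]
ee_rot: [-178.9, -0.6, 80.1]
force: [0.2, -0.0, 0.1]
gripper_width: 62.2
59.98 sum 181.05 [432.8   7.5   4. ] [-178.9   -0.6   80.1]
time_s: 60.72
ee_pos: [434.4, 5.0, 195.0]
ee_rot: [-178.6, -0.5, 80.1]
force: [0.5, -0.5, -1.3]
gripper_width: 62.2
60.92 sum 181.43 [433.7   5.  192.5] [-178.5   -0.5   80.1]
pose [433.7   5.  192.5] [-178.48   -0.51   80.08] w 62.1 t 60.92 F [ 0.1 -0.5 -1.6] d [201.3  20.   22.5] turn 0.1 5
[[1.09,3.90,-0.45],0.0,G],[[1.09,3.90,-0.45],0.0,G],[[1.09,3.90,-0.45],0.0,G],[[1.09,3.90,-0.45],0.0,G],[[1.09,3.90,-0.45],0.0,G]
```

```bash
python3 -m jog '[[[0.6,3.6,-1],0,0.45],[[0.6,4,-1],0,0.45],[[0.5,4,-1],0,0.45],[[0.5,4,-1],0,0.45],[[0.3,3.3,-0.5],0,0.45],[[0.1,1.5,0],0,0.45],[[0,0,0],0,0.45]]'; python3 q.py 4
python3 - <<'E'
from look import *
f=look('w8.png',[('hlong','blue',78,(648,110))])
over(f,'w8c.png',(120,0,400,330),1.8,[(rect(647.5,94,-11.5,130,62,78),(0,255,255))])
E
python3 plan.py 647.5 94 200 168.5
```

```text
time_s: 61.8
ee_pos: [637.6, -5.0, 213.6]
ee_rot: [-176.7, -0.2, 80.1]
force: [0.1, -0.3, -1.4]
gripper_width: 62.0
62.0 sum 183.08 [636.9  -4.9 216.2] [-176.9   -0.3   80.1]
hlong [310.  64.] [648.1  91.5] [ 65.5 128.6] 78.5 14842
pose [637.1  -4.9 216.7] [-176.91   -0.27   80.1 ] w 62.3 t 62.05 F [-0.2 -0.3 -1.6] d [ 10.4  98.9 -16.7] turn -88.4 10
[[0.99,-0.07,0.17],-8.8,G],[[0.99,0.09,0.17],-8.8,G],[[0.97,0.24,0.17],-8.8,G],[[0.92,0.38,0.17],-8.8,G],[[0.85,0.52,0.17],-8.8,G],[[0.76,0.64,0.17],-8.8,G],[[0.65,0.75,0.17],-8.8,G],[[0.53,0.84,0.17],-8.8,G],[[0.39,0.91,0.17],-8.8,G],[[0.25,0.96,0.17],-8.8,G]
```

```bash
python3 -m jog '[[[1,0,0],-8.8,0.45],[[1,0.1,0],-8.8,0.45],[[1,0.2,0],-8.8,0.45],[[0.9,0.4,0],-8.8,0.45],[[0.85,0.5,0],-8.8,0.45],[[0.75,0.65,0],-8.8,0.45],[[0.65,0.75,0],-8.8,0.45],[[0.5,0.85,0],-8.8,0.45],[[0.4,0.9,0],-8.8,0.45],[[0.2,0.5,0],-5,0.45]]'; python3 q.py 5; python3 plan.py 647.5 93 120 168.5
```

```text
time_s: 63.3
ee_pos: [639.2, 92.3, 223.8]
ee_rot: [179.8, -2.8, 167.1]
force: [-1.0, 0.1, -1.2]
gripper_width: 62.4
63.55 sum 182.57 [639.6  91.5 223.5] [179.8  -2.8 166.8]
pose [639.6  91.5 223.5] [179.83  -2.79 166.83] w 62.0 t 63.55 F [-0.3 -0.3 -0.3] d [   7.9    1.5 -103.5] turn -1.7 3
[[-0.25,0.11,3.45],-0.6,G],[[-0.25,0.11,3.45],-0.6,G],[[-0.25,0.10,3.45],-0.6,G]
```

```bash
python3 -m jog '[[[-0.3,0.1,4.5],-0.8,0.45],[[-0.2,0.1,4],-0.8,0.45]]' >/dev/null; python3 q.py 6; python3 -m jog '[[[0,0,-5],0,0.45]]' >/dev/null; python3 q.py 6; python3 -m jog '[[[0,0,5],0,0.45],[[0,0,4],0,0.45]]' >/dev/null; python3 q.py 6; python3 plan.py 647.5 93 90 168.5
```

```text
64.1 sum 181.79 [645.3  93.5 144.2] [179.5  -2.  168.3]
64.53 sum 181.81 [646.6  92.7 194.1] [179.5  -2.1 168.3]
65.08 sum 181.11 [648.   94.5 108.7] [179.3  -1.4 168.3]
pose [648.   94.5 108.7] [179.31  -1.4  168.32] w 62.1 t 65.08 F [ 0.3  0.3 -0.9] d [ -0.5  -1.5 -18.7] turn -0.2 1
[[0.01,-0.16,1.87],-0.2,G]
```

```bash
python3 -m jog '[[[0,-0.15,1],-0.2,0.45],[[0,0,0.6],0,0.45],[[0,0,0],0,0.45]]'; python3 q.py 3
python3 - <<'E'
from look import *
s=telemetry.state(); p=s['ee_pos']
for n in ('side','scene'):
    f=snap(n)
    for nm,z in (('held',p[2]+44),('home',78)):
        q=proj(f,[[p[0],p[1],z]])[0]
        if nm=='held' or n=='side': 
            (c,sz,a),k=lid(f,'blue',q,z); print(n,nm,q.round(),np.round(c,1),np.round(sz,1),round(a,1),k)
E
python3 plan.py 647.5 93 82 168.5
```

```text
time_s: 65.45
ee_pos: [649.1, 93.4, 94.9]
ee_rot: [179.2, -1.1, 168.5]
force: [0.2, -0.9, -0.5]
gripper_width: 62.3
65.6 sum 180.75 [649.4  93.4  95.4] [179.2  -1.  168.5]
side held [390. 210.] [615.4 133.8] [143.   62.6] 83.5 655
side home [388. 237.] [641.6  87. ] [ 60.5 129.4] 74.0 192
scene held [318. 310.] [678.6  89.6] [61.6 82.1] 79.9 1601
pose [649.4  93.5  95.3] [179.19  -1.05 168.54] w 62.5 t 65.7 F [ 0.6 -1.  -1. ] d [ -1.9  -0.5 -13.3] turn 0.0 1
[[0.17,-0.08,1.33],0.0,G]
```

```bash
python3 -m jog '[[[0.2,0,0.7],0,0.45],[[0,0,0.2],0,0.45],[[0,0,0],0,0.45]]'; python3 -m jog '[[[0.05,0,0.15],0,0.45],[[0,0,0],0,0.45]]';  python3 q.py 2
```

```text
time_s: 66.08
ee_pos: [647.0, 94.1, 85.7]
ee_rot: [179.2, -1.1, 168.5]
force: [-0.9, 0.3, -1.2]
gripper_width: 62.1
time_s: 66.32
ee_pos: [646.5, 94.2, 84.1]
ee_rot: [179.2, -1.1, 168.5]
force: [-0.8, 0.7, -2.0]
gripper_width: 62.2
66.42 sum 180.74 [646.6  94.2  84.3] [179.2  -1.  168.5]
```

```bash
python3 -m jog '[[[0,0,0.2],0,0.45],[[0,0,0],0,0.45]]'; python3 -m jog '[[[0,0,0.12],0,0.45],[[0,0,0],0,0.45]]';  python3 q.py 2
```

```text
time_s: 66.68
ee_pos: [646.8, 94.4, 83.0]
ee_rot: [179.2, -1.0, 168.5]
force: [0.4, 0.5, -2.3]
gripper_width: 61.9
time_s: 66.92
ee_pos: [646.9, 94.4, 82.9]
ee_rot: [179.2, -0.9, 168.5]
force: [-1.2, 0.7, -0.6]
gripper_width: 62.0
67.03 sum 180.65 [646.9  94.4  82.8] [179.2  -1.  168.5]
```

```bash
python3 -m jog '[[[0,0,0],0,0.75],[[0,0,0],0,0.9],[[0,0,0],0,1],[[0,0,0],0,1],[[0,0,-1.5],0,1],[[0,0,-3],0,1],[[0,0,-4],0,1],[[0,0,-4],0,1],[[0,0,-2.5],0,1]]'; python3 -m jog '[[[2,0,0],0,1],[[3,0,0],0,1],[[3,0,0],0,1],[[3,0,0],0,1],[[1.5,0,0],0,1],[[0,0,0],0,1],[[0,0,0],0,1]]'
python3 - <<'E'
from look import *
w=look('w9.png',[('long on top','blue',126,(647,94)),('sq on top','blue',110,(646,236))])
s=snap('side','side9.png')
for nm,z,g in (('long',126,(647,94)),('sq',110,(646,236))):
    (c,sz,a),k=lid(s,'blue',proj(s,[[*g,z]])[0],z); print('side',nm,np.round(c,1),np.round(sz,1),round(a,1),k)
over(s,'s9.png',(320,170,200,200),2,[(rect(647,93,-11.5,130,62,126),(0,0,255)),(rect(646,236,1.4,64,64,110),(0,0,255)),(rect(643,-205.5,5.3,100,60,122),(0,0,255)),(circ(658,-55,28,118),(0,0,255))])
x=snap('scene','scene9.png')
over(x,'x9.png',(90,190,380,260),1,[(rect(647,93,-11.5,130,62,126),(0,0,255)),(rect(646,236,1.4,64,64,110),(0,0,255)),(rect(643,-205.5,5.3,100,60,122),(0,0,255)),(circ(658,-55,28,118),(0,0,255))])
a=cv2.imread('pics/s9.png');b=cv2.imread('pics/x9.png')
im=np.zeros((600,790,3),np.uint8); im[:400,:400]=a; im[:260,402:782]=b
wc=cv2.imread('pics/w9.png'); im[262:562,402:788]=cv2.resize(wc,(386,300)); cv2.imwrite('pics/fin.png',im)
t=telemetry.state(); print(t['ee_pos'].round(1),t['time_s'])
E
```

```text
time_s: 68.15
ee_pos: [648.8, 91.5, 238.9]
ee_rot: [179.2, -1.0, 168.5]
force: [-0.0, 0.9, -0.3]
gripper_width: 91.3
time_s: 69.03
ee_pos: [527.2, 116.9, 251.0]
ee_rot: [178.8, 0.0, 168.5]
force: [-0.6, 1.4, -0.4]
gripper_width: 91.4
long on top [310. 363.] [661.6  92.4] [61.2 53.5] 77.9 3021
sq on top [471. 320.] [620.2 260.5] [36.9 17.3] 40.8 468
side long [636.9  92.1] [ 68.2 143.5] 73.9 959
side sq [641.4 232.4] [62.7 68.2] 0.8 350
[527.  116.9 250.4] 69.175
```

View pics/fin.png

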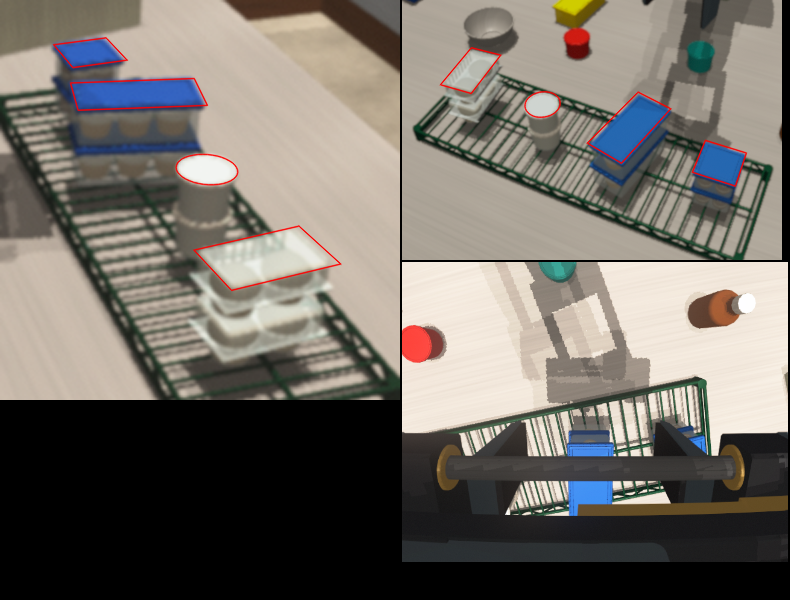

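The final views show all four boxes standing level on their matches and within the overlays. As one last check on the long box, I'll compare its scene-camera position with the home lid measured at the start.

Run:
```python
from m import *
S=load('scene')
for nm,z,g in (('long',126,(647,94)),('sq',110,(646,236))):
    (c,sz,a),k=lid(S,'blue',proj(S,[[*g,z]])[0],z); print(nm,np.round(c,1),np.round(sz,1),round(a,1),k)
print('tub',hough(S,*proj(S,[[658,-55,118]])[0],118)[:2])
```

```text
long [651.9  96.3] [ 64.2 131.6] 78.3 2746
sq [663.3 236.8] [93.  66.1] 1.7 1802
tub []
```

```bash
python3 -c "
from workcell import job_done
print(job_done())"
```

```text
the job is handed in; nothing more can be done
None
```

All four boxes are on the green shelf, each standing on its matching one. I took them in order (tub, square box, clamshell, long box) and handed the job in at about 69 s of the 96 s allowed.

**Last checks:**
- **Long box:** the scene camera puts its lid at (651.9, 96.3) mm, yaw 78.3°. The home lid measured (651.9, 94.8) mm, yaw 78.3°, at the start, so they agree within 2 mm.
- **Clamshell and tub:** both sit inside their predicted outlines in the final side and scene views. The automatic circle fit for the tub found nothing, so the tub was judged by eye.
- **Square box:** it matched its outline in the wrist view after placing and in the final views. The last scene measurement of it is not usable, because its lid merged with the blue lid below. The side camera gave (641.4, 232.4) mm, against (642.8, 232.1) mm for the home lid at the start.
- **Bowl and bottle:** the arm stayed well clear of both, and they looked undisturbed in the last pictures. I did not re-measure them.

**What went wrong on the way:**
- **Fingertips:** they sit about 35 mm further back than the stated tool frame, so my first tub grasp closed on air above the lid. I corrected for this on every later grasp.
- **Tool tilt:** the tool crept away from vertical, and my first attempts to fix it made it worse, up to about 9–10° with the gripper empty. I brought it back to vertical before picking up the clamshell, which cost about 20 s.

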